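# Stack the parts cases beside the step, largest first

### The job

Stack the three grey parts cases for collection, largest at the bottom: first push the large case across the table so that it stands square up against the long side of the steel step, then bring the medium case from the step onto the large one (it can simply be slid across), and then put the small case on top of the medium one. Each case must end flat and fully supported by the one below, with no edge hanging over; do not drop the medium or small case, and leave everything else on the table where it is.

Things in the scene. Friction and masses are not known exactly. Their poses are not given: they have to be found in the camera images.
- riser: Fixed grey steel step standing on the table to the robot's left, 330 (its x, its long direction) x 130 (its y) x 62 mm high, flat top, upright sides; at start the medium and the small case stand on it one behind the other along x (which is nearer the robot varies), 158 to 182 mm apart between centres. Origin: centre of its underside, on the table. Its -y side (a 330 mm long face, 65 mm from the origin) looks to the open table where the large case is.
- large_center (a point): Large closed grey parts case, a plain flat-topped box 180 (its x) x 160 (its y) x 60 mm high, about 0.85 kg, on the table; too wide to grip. Point: its centre, 30 mm above its underside. Its top is 2 mm lower than the step's, so that a case can be slid from the step onto it.
- medium_center (a point): Medium closed grey parts case 130 (x) x 100 (y) x 45 mm high, about 0.45 kg, flat top, no handle, wider than most grippers open, starts on the step. Point: its centre, 22.5 mm above its underside.
- small_center (a point): Small closed grey parts case 90 (x) x 60 (y) x 45 mm high, about 0.25 kg, starts on the step; can be gripped across its 60 mm (y). Point: its centre, 22.5 mm above its underside.
- medium_corner1 (a point): lower corner of the medium case at +65 mm along its x, +50 mm along its y from its centre
- medium_corner2 (a point): lower corner of the medium case at -65 mm along its x, +50 mm along its y from its centre
- medium_corner3 (a point): lower corner of the medium case at -65 mm along its x, -50 mm along its y from its centre
- medium_corner4 (a point): lower corner of the medium case at +65 mm along its x, -50 mm along its y from its centre
- small_corner1 (a point): lower corner of the small case at +45 mm along its x, +30 mm along its y from its centre
- small_corner2 (a point): lower corner of the small case at -45 mm along its x, +30 mm along its y from its centre
- small_corner3 (a point): lower corner of the small case at -45 mm along its x, -30 mm along its y from its centre
- small_corner4 (a point): lower corner of the small case at +45 mm along its x, -30 mm along its y from its centre
- tube_standing: bystander: red steel tube, 42 mm diameter, 160 mm tall, standing on one of its two 58 mm square end flanges; origin under its centre
- tube_lying: bystander: the same kind of red tube, 190 mm long, lying on its flanges on the far (+y) side of the step; origin under its centre, x along the tube
- tape_roll: bystander: black tape roll, 104 mm diameter, 45 mm tall, lying flat; origin under its centre
- wrench: bystander: steel wrench 180 mm long lying flat; x along it
- spray_can: bystander: plain metal can, 60 mm diameter, 170 mm tall; origin under its centre
- pick_bin: bystander: small open yellow bin 140 x 100 x 75 mm; origin under its centre

How it is judged:
By the outcome, as a careful person would: the job done as asked, in the order asked, and still so for the second after the job is handed in, with the robot touching nothing.
It also fails if it takes over 72 s, if anything falls off the work surface, if the arm or the gripper's body presses on something with over 40 N, if the wrist force passes 120 N, or if a joint passes its speed limit or range.

### The arm

A 6-joint arm with a two-finger parallel gripper is mounted at the origin on the work surface. World frame = base frame: x ahead of the robot, y to its left, z up, the work surface at z = 0. Lengths are in m, angles in rad, forces in N, time in s.
With the tool pointing down it reaches from about 0.3 to 0.85 m from the base axis. Payload 5.4 kg.
Tool frame: the origin (TCP) lies on the front face of the gripper's body, between the roots of the fingers; the fingertips stand 73 mm ahead of it and the grasp point (between the pads) lies 54 mm ahead of it; x points along the fingers, z is the direction in which the jaws open and shut, and the axes are right-handed (so a half turn about x gives the same grasp; the last joint's range is limited). The gripper opens to 85 mm and grips with 20 to 120 N. Pads are 22 mm wide; open, the fingers measure 114 mm over their backs; the gripper's body (76 mm by 85 mm) begins 54 mm behind the grasp point. The pads swing forward as they close: fully open they stand 13 mm farther back than shut.
Start: joints at [-1.415, 0.158, 1.597, -0, 1.386, -0.21], TCP at [0.206, -0.537, 0.304] pointing down, gripper open.
Joint ranges: [-2.91, 2.91], [-0.94, 2.29], [0.18, 2.7], [-1.29, 4.43], [0.17, 2.64], [-3, 3]. Speed limits (rad/s): [2.57, 2.57, 3.14, 3.14, 3.14, 3.14].

### API

Orientations are given as a rotation vector (axis times angle).
In Python, from station import telemetry, camera, env gives the robot as it stands. The module is installed in compiled form; this text tells all that it offers.
- The arm moves only by the tool drive_tool, never from a script. Its argument "increments" is a list of rows, each a list of 7 numbers: the shift along the tool's x, y, z in m, then the turn, a rotation vector about the tool's x, y, z in rad, then the finger opening in m, from 0 to 0.0854. In form: [[x, y, z, wx, wy, wz, fingers], ...]. A call has 1 to 5 rows; each row is the pose to reach, as a shift and turn from the pose measured when the call began, along the tool's axes at that moment; what a row does not reach only later rows make up. A row lasts 1/8 s, in which the tool goes at most 62.5 mm and 10.7 degrees, less where a joint would pass 70% of its speed; a pose out of reach is approached as far as the arm can. A call with a gripper value outside its range is refused whole. The fingers move at their own pace and stop on an object; "squeeze" is the grip in N (left out, the last holds). Time passes only in rows, so rows that repeat a pose let the fingers close. It gives the time, the measured TCP pose, the force and the opening at its end, in the units of the state.
- telemetry.sense(): the state, without advancing time (a new reading comes with each control period).
- camera(name): name is "side" or "top" or "wrist"; returns a dict with "img" (420x560x3 uint8, blue, green, red), "fx", "fy", "cx", "cy" (pixels), "eye" and "attitude" of the camera in the world. Camera axes: x right, y down, z forward; pixel columns grow to the right and rows downward; lengths in m; the calibration is good to about 2 mm. A picture is of the moment at which its call begins. There is no depth.
- env.close_job(): hands the job in, once; it reports no verdict.
The state is a dict: "time": time; "joint_pos": joint angles; "joint_vel": joint speeds; "effort": joint torques, N m; "eef_pos": TCP position; "ee_rot": TCP orientation; "wrist_force": force on the tool from outside, world axes, zero at the start; "ft_torque": the same for the moment, N m; "finger_gap": finger opening in m.
Only numpy, scipy, OpenCV 4.12 (cv2) and the standard library are available. Lean on these libraries where they do the work, as an engineer would, in place of code of your own. Each camera call takes 0.05 s, during which the arm holds its last target.

## Working session

There is one attempt and no reset: what is moved stays moved. The work goes in short steps, Python scripts to look and compute and a tool call to move; the robot and the scene stay as the last step left them, time stands still between calls to the robot, and variables do not carry over. Pictures are saved under pics/ and viewed, and the job is handed in when it is done.

Besides the shell and the picture viewer there is one more tool, called after "Emit:" as a command line: name --pt "numbers of a row" for each row, then --argument value for the rest. drive_tool: Moves the arm, as the interface text tells. Its arguments: {"type":"object","properties":{"increments":{"type":"array"},"squeeze":{"type":"number"}},"required":["increments"]}

```bash
mkdir -p pics; cat > h.py <<'E'
import numpy as np, cv2
from scipy.spatial.transform import Rotation as R
from station import telemetry, camera, env
def look(name,fn):
    c=camera(name); cv2.imwrite('pics/'+fn+'.png',c['img']); np.savez('pics/'+fn+'.npz',**{k:np.array(v) for k,v in c.items()}); return c
def load(fn):
    return dict(np.load('pics/'+fn+'.npz'))
def att(c):
    a=np.array(c['attitude'],float)
    return R.from_rotvec(a).as_matrix() if a.shape==(3,) else (a if a.shape==(3,3) else None)
def ray(c,uv):
    d=np.array([(uv[0]-c['cx'])/c['fx'],(uv[1]-c['cy'])/c['fy'],1.]); return np.array(c['eye']),att(c)@d
def onz(c,uv,z):
    e,d=ray(c,uv); return e+d*(z-e[2])/d[2]
def proj(c,p):
    q=att(c).T@(np.array(p)-c['eye']); return np.array([c['cx']+c['fx']*q[0]/q[2],c['cy']+c['fy']*q[1]/q[2]])
def tri(c1,u1,c2,u2):
    e1,d1=ray(c1,u1);e2,d2=ray(c2,u2)
    s=np.linalg.lstsq(np.stack([d1,-d2],1),e2-e1,rcond=None)[0]
    a=e1+d1*s[0];b=e2+d2*s[1];return (a+b)/2,np.linalg.norm(a-b)
E
python3 - <<'E'
from h import *
print(telemetry.sense())
for n in('side','top','wrist'):
    c=look(n,n+'0'); print(n,c['fx'],c['cx'],c['cy'],c['eye'],c['attitude'])
E
```

```text
{'time': 0.0, 'joint_pos': array([-1.41512789e+00,  1.59078026e-01,  1.59827200e+00,  1.54001520e-05,
        1.38620745e+00, -2.10089666e-01]), 'joint_vel': array([-0.00108597, -0.00048045,  0.00053396, -0.00058365,  0.00154059,
        0.00123028]), 'effort': array([ 1.58750572e-05, -3.95995367e+01, -3.31434202e+01, -7.74308660e-05,
        8.43558053e-03, -1.69431701e-06]), 'eef_pos': array([ 0.20556598, -0.53648419,  0.30288058]), 'ee_rot': array([ 0.93705937,  1.3616963 , -0.93468627]), 'wrist_force': array([ 0.15416106,  0.11869928, -0.17416552]), 'ft_torque': array([-0.03445611,  0.01464915,  0.00531854]), 'finger_gap': 0.0851746050143411}
side 490.9398811963949 276.52639529947976 211.61837335818734 [-0.02173432 -1.0562465   1.08202855] [-2.20292491  0.48826837 -0.24953624]
top 490.9510492365427 283.70285790640077 207.4870618178311 [0.21646914 0.03311387 1.5817303 ] [-2.13231667  2.10749507 -0.18286576]
wrist 338.94896173523733 278.6289344441196 207.39018399070466 [ 0.28308002 -0.5065851   0.3726292 ] [ 2.35749754 -1.62378708 -0.26966723]
```

View pics/side0.png

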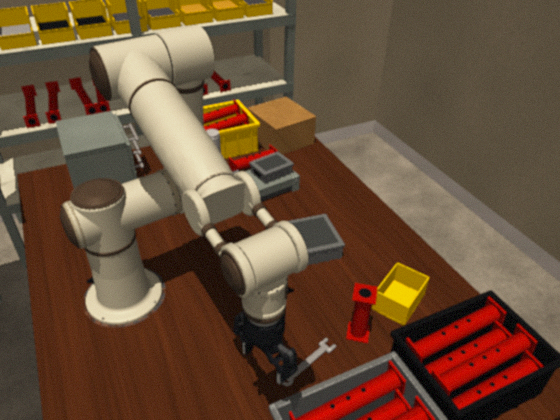

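View pics/top0.png

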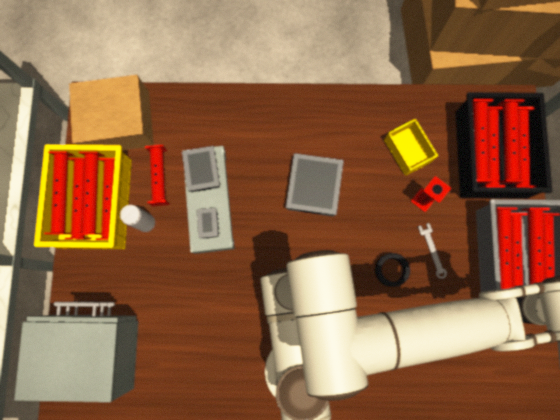

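The top view shows the step around (207,198), with the medium case on it at (201,169) and the small one at (208,223). The large case is at (315,184), slightly turned. The base is near (300,390). Next I'll enlarge it and find contours.

```bash
python3 - <<'E'
from h import *
c=load('top0');im=c['img']
cv2.imwrite('pics/z0.png',cv2.resize(im[130:270,160:360],None,fx=4,fy=4,interpolation=cv2.INTER_CUBIC))
c2=load('side0');cv2.imwrite('pics/z1.png',cv2.resize(c2['img'][140:270,220:360],None,fx=4,fy=4,interpolation=cv2.INTER_CUBIC))
# rough
for n,uv,z in [('large',(315,184),.06),('med',(201,169),.107),('small',(208,223),.107),('step',(207,198),.062)]: print(n,onz(c,uv,z).round(3))
E
```

```text
large [ 0.576 -0.046  0.06 ]
med [0.609 0.31  0.107]
small [0.44  0.282 0.107]
step [0.527 0.296 0.062]
```

View pics/z0.png

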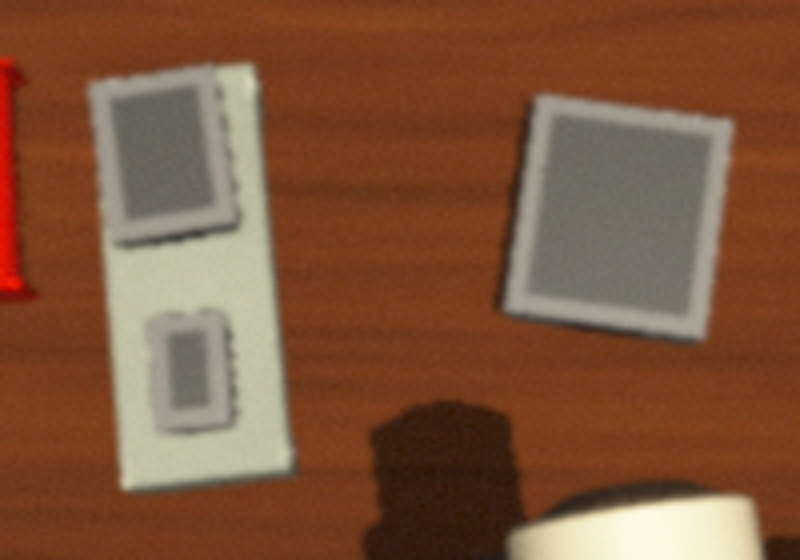

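View pics/z1.png

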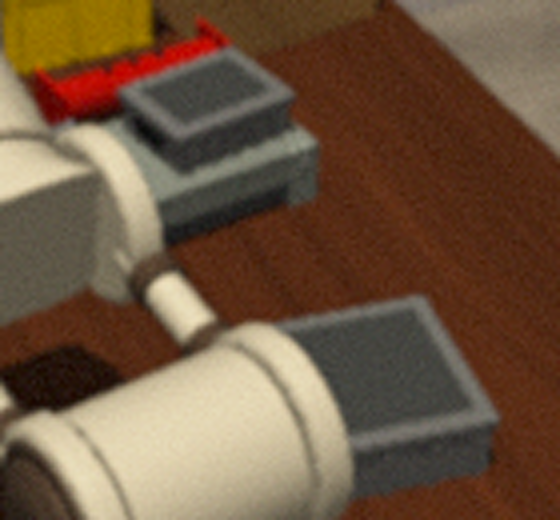

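```bash
cat > seg.py <<'E'
from h import *
def quad(c,z,roi,mask):
    m=np.zeros_like(mask);x0,y0,x1,y1=roi;m[y0:y1,x0:x1]=mask[y0:y1,x0:x1]
    m=cv2.morphologyEx(m,cv2.MORPH_CLOSE,np.ones((5,5)))
    cs,_=cv2.findContours(m,cv2.RETR_EXTERNAL,cv2.CHAIN_APPROX_NONE)
    k=max(cs,key=cv2.contourArea)[:,0,:]
    P=np.array([onz(c,p,z)[:2] for p in k])
    r=cv2.minAreaRect((P*1000).astype(np.float32))
    return r,P
E
python3 - <<'E'
from h import *
c=load('top0')
Z=lambda p:(p[0]/4+160-.4,p[1]/4+130-.4)
def rep(n,pts,z):
    P=np.array([onz(c,Z(p),z)[:2] for p in pts]);print(n,'ctr',P.mean(0).round(4))
    for i in range(4):
        d=P[(i+1)%4]-P[i];print('  len',np.linalg.norm(d).round(4),'ang',np.degrees(np.arctan2(d[1],d[0])).round(1), P[i].round(3))
rep('large',[(538,96),(733,118),(703,332),(505,308)],.06)
rep('step',[(88,84),(257,65),(293,470),(124,488)],.062)
rep('med',[(90,84),(213,66),(238,221),(115,238)],.107)
rep('small',[(147,315),(226,309),(234,422),(157,430)],.107)
E
```

```text
large ctr [ 0.5802 -0.0444]
  len 0.1574 ang -96.1 [0.676 0.021]
  len 0.1763 ang 171.8 [ 0.659 -0.135]
  len 0.1568 ang 83.6 [ 0.484 -0.11 ]
  len 0.1755 ang -8.0 [0.502 0.046]
step ctr [0.5272 0.2953]
  len 0.137 ang -82.8 [0.682 0.384]
  len 0.3295 ang -173.1 [0.699 0.248]
  len 0.1317 ang 96.8 [0.372 0.209]
  len 0.3284 ang 7.8 [0.356 0.34 ]
med ctr [0.6138 0.312 ]
  len 0.0971 ang -80.8 [0.668 0.372]
  len 0.1266 ang -169.0 [0.683 0.276]
  len 0.0955 ang 98.7 [0.559 0.252]
  len 0.1258 ang 11.7 [0.545 0.347]
small ctr [0.4436 0.2839]
  len 0.0606 ang -85.0 [0.485 0.319]
  len 0.0874 ang -173.9 [0.49  0.259]
  len 0.0585 ang 96.6 [0.403 0.25 ]
  len 0.0891 ang 7.5 [0.396 0.308]
```

```bash
cat >> h.py <<'E'
YAW=np.radians(7.3); U=np.array([np.cos(YAW),np.sin(YAW)]); N=np.array([-U[1],U[0]]); C=np.array([.527,.2953])
def un(p): d=np.array(p[:2])-C; return np.array([d@U,d@N])
def xy(u,n): return C+u*U+n*N
def goal(pos,jaw=None,s=None):
    """pos world; jaw: world angle deg of tool z. prints tool-frame shift, rotvec"""
    s=s or telemetry.sense(); A=R.from_rotvec(s['ee_rot']); M=A.as_matrix()
    d=M.T@(np.array(pos)-s['eef_pos'])
    if jaw is None: w=np.zeros(3)
    else:
        best=None
        for k in(0,180):
            a=np.radians(jaw+k); z=np.array([np.cos(a),np.sin(a),0]); x=np.array([0,0,-1.]); y=np.cross(z,x)
            T=R.from_matrix(np.stack([x,y,z],1)); w=(A.inv()*T).as_rotvec()
            if best is None or np.linalg.norm(w)<np.linalg.norm(best): best=w
            print('  jaw',jaw+k,'rotvec',w.round(3))
        w=best
    print('shift',d.round(4),'rot',w.round(3)); return d,w
def st():
    s=telemetry.sense(); M=R.from_rotvec(s['ee_rot']).as_matrix()
    print('t',round(s['time'],2),'tcp',s['eef_pos'].round(4),'un',un(s['eef_pos']).round(4),'F',s['wrist_force'].round(1),'gap',round(s['finger_gap'],4),'q',s['joint_pos'].round(2));print('x',M[:,0].round(3),'y',M[:,1].round(3),'z',M[:,2].round(3),'jawdeg',np.degrees(np.arctan2(M[1,2],M[0,2])).round(1))
    return s
E
python3 - <<'E'
from h import *
s=st()
L=[.5802,-.0444];print('large un',un(L),'med',un([.6138,.312]),'small',un([.4436,.2839]))
c=load('top0')
for n,uv in(('can',(150,226)),('tube',(157,175)),('tape',(392,269)),('bin',(412,146)),('tubeS',(425,197)),('wrench',(433,250))):
    p=onz(c,uv,0);print(n,p.round(3),un(p).round(3))
# pre push pos: fingers behind large near face
u,n=un(L); p=xy(u-.09-.05,n); print(p); goal([*p,.20],97.3)
E
```

```text
t 0.15 tcp [ 0.2056 -0.5366  0.3031] un [-0.4245 -0.7843] F [ 0.6  1.  -0.5] gap 0.0854 q [-1.42  0.16  1.6   0.    1.39 -0.21]
x [-0.     0.001 -1.   ] y [0.934 0.358 0.   ] z [ 0.358 -0.934 -0.001] jawdeg -69.0
large un [ 0.00960494 -0.34370638] med [0.08821842 0.00553543] small [-0.08417253 -0.00071041]
can [0.444 0.489 0.   ] [-0.058  0.203]
tube [0.616 0.476 0.   ] [0.111 0.168]
tape [ 0.314 -0.295  0.   ] [-0.286 -0.559]
bin [ 0.724 -0.373  0.   ] [ 0.11  -0.688]
tubeS [ 0.55 -0.41  0.  ] [-0.067 -0.702]
wrench [ 0.376 -0.428  0.   ] [-0.241 -0.699]
[ 0.44133478 -0.06218905]
  jaw 97.3 rotvec [-2.903e+00  0.000e+00 -2.000e-03]
  jaw 277.3 rotvec [ 0.238 -0.001 -0.   ]
shift [ 0.1038  0.3898 -0.3585] rot [ 0.238 -0.001 -0.   ]
```

Emit:
drive_tool --pt "0 0.044 -0.04 0.05 0 0 0.085" --pt "0 0.088 -0.081 0.1 0 0 0.085" --pt "0 0.132 -0.121 0.15 0 0 0.085" --pt "0 0.176 -0.162 0.2 0 0 0.085" --pt "0 0.22 -0.202 0.238 0 0 0.085"

```text
time: 0.78
eef_pos: [0.3392, -0.2674, 0.3033]
ee_rot: [1.117, 1.267, -1.115]
wrist_force: [0.9, -0.6, 0.7]
finger_gap: 0.085
```

```bash
python3 - <<'E'
from h import *
s=st(); L=[.5802,-.0444];u,n=un(L); p=xy(u-.09-.05,n); goal([*p,.25],277.3)
E
```

```text
t 0.78 tcp [ 0.3392 -0.2674  0.3033] un [-0.2578 -0.5342] F [ 0.9 -0.6  0.7] gap 0.085 q [-0.95 -0.23  1.98  0.    1.4   0.5 ]
x [ 0.     0.002 -1.   ] y [0.992 0.126 0.   ] z [ 0.126 -0.992 -0.002] jawdeg -82.8
  jaw 277.3 rotvec [-0.002 -0.002 -0.   ]
  jaw 457.3 rotvec [ 3.14e+00 -0.00e+00  2.00e-03]
shift [ 0.0536  0.1271 -0.1907] rot [-0.002 -0.002 -0.   ]
```

Emit:
drive_tool --pt "0 0.033 -0.05 0 0 0 0.085" --pt "0 0.066 -0.1 0 0 0 0.085" --pt "0 0.1 -0.15 0 0 0 0.085" --pt "0 0.127 -0.19 0 0 0 0.085" --pt "0 0.127 -0.19 0 0 0 0.085"

```text
time: 1.4
eef_pos: [0.4418, -0.0602, 0.3033]
ee_rot: [1.113, 1.27, -1.111]
wrist_force: [0.4, -0.8, -0.2]
finger_gap: 0.0853
```

```bash
python3 - <<'E'
from h import *
look('wrist','w1');look('side','s1');look('top','t1'); st()
a=np.hstack([load(k)['img'] for k in('w1','s1')]);cv2.imwrite('pics/a1.png',cv2.resize(a,(800,300)))
E
```

```text
t 1.55 tcp [ 0.4411 -0.0634  0.3034] un [-0.1308 -0.3449] F [-0.  -1.2  0. ] gap 0.0851 q [-0.42 -0.19  1.94  0.    1.39  1.03]
x [-0.001  0.001 -1.   ] y [ 0.992  0.125 -0.   ] z [ 0.125 -0.992 -0.001] jawdeg -82.8
```

View pics/w1.png

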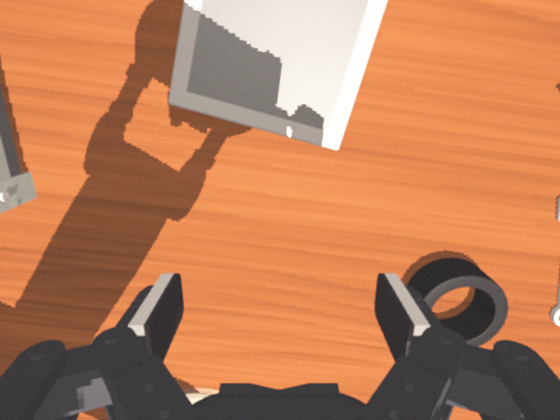

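View pics/s1.png

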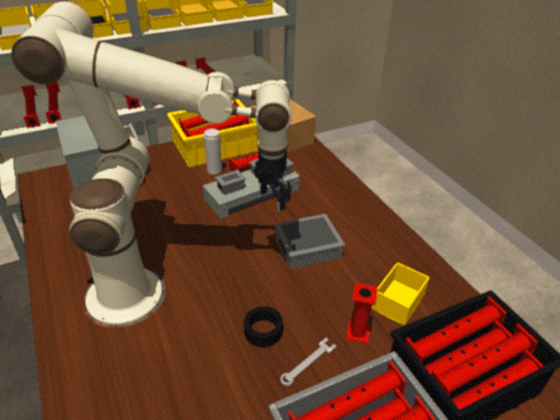

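View pics/t1.png

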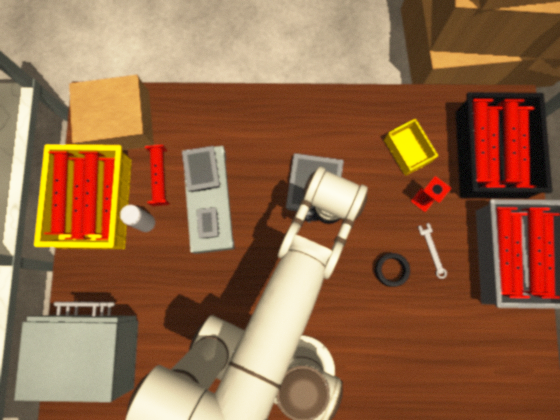

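The wrist view shows the large case's near top edge from (171,103) to (338,150). The step's near corner is at about (35,190). The side view shows all three cases.

```bash
python3 - <<'E'
from h import *
w=load('w1');s=load('s1')
for n,uv,z in(('L +y near',(170.5,103),.06),('L -y near',(338,150),.06),('step corner',(35,190),.062)):
    p=onz(w,uv,z);print(n,p.round(4),un(p).round(4))
im=s['img'];cv2.imwrite('pics/z2.png',cv2.resize(im[130:270,190:350],None,fx=5,fy=5,interpolation=cv2.INTER_CUBIC))
E
```

```text
L +y near [0.5031 0.0456 0.06  ] [-0.0554 -0.2446]
L -y near [ 0.4815 -0.1087  0.06  ] [-0.0965 -0.395 ]
step corner [0.4068 0.1711 0.062 ] [-0.1351 -0.1079]
```

View pics/z2.png

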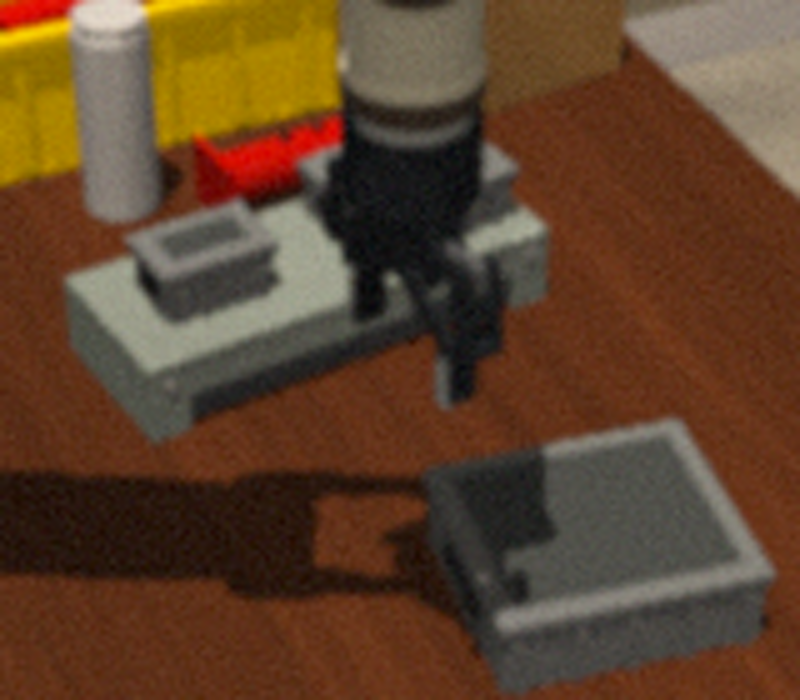

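```bash
python3 - <<'E'
from h import *
w=load('w1');s=load('s1');t=load('top0');s0=load('side0')
Z2=lambda p:(p[0]/5+190-.4,p[1]/5+130-.4);Z0=lambda p:(p[0]/4+160-.4,p[1]/4+130-.4);Z1=lambda p:(p[0]/4+220-.4,p[1]/4+140-.4)
print('wrist proj of step corner',proj(w,[.372,.209,.062]))
T=lambda n,a,b,c2=s,f=Z2:print(n,*[x.round(4) for x in tri(t,Z0(a),c2,f(b))])
T('step near -y',(293,470),(153,372)); T('step far -y',(257,65),(547,230)); T('step near+y',(124,488),(67,285))
T('small near +y',(157,430),(127,240));T('small near -y',(234,422),(148,264));T('small far -y',(226,309),(275,240));T('small far+y',(147,315),(240,202))
T('med far-y',(213,66),(293,100),s0,Z1);T('med near-y',(238,221),(180,138),s0,Z1);T('med near+y',(115,238),(122,93),s0,Z1);T('med far+y',(90,84),(230,50),s0,Z1)
T('L far+y',(538,96),(682,422));T('L far-y',(733,118),(772,573));T('L near-y',(703,332),(500,625));T('L near+y',(505,308),(430,468))
E
```

```text
wrist proj of step corner [ -0.79687106 218.96477618]
step near -y [0.3742 0.208  0.0649] 0.0054
step far -y [0.6978 0.248  0.0649] 0.0004
step near+y [0.3584 0.3408 0.0553] 0.0031
small near +y [0.3969 0.3082 0.1039] 0.0004
small near -y [0.3967 0.2483 0.123 ] 0.0089
small far -y [0.4891 0.2588 0.1089] 0.0012
small far+y [0.4858 0.3197 0.1041] 0.0012
med far-y [0.6863 0.278  0.098 ] 0.0
med near-y [0.5603 0.2519 0.1074] 0.0024
med near+y [0.5463 0.3478 0.1017] 0.0006
med far+y [0.6687 0.3736 0.1021] 0.0015
L far+y [0.679  0.0206 0.0566] 0.0047
L far-y [ 0.6579 -0.1347  0.0589] 0.0026
L near-y [ 0.4827 -0.1093  0.0622] 0.0027
L near+y [0.5047 0.0452 0.0587] 0.0052
```

Emit:
drive_tool --pt "0.055 0 0 0 0 0 0.085" --pt "0.11 0 0 0 0 0 0.085" --pt "0.165 0 0 0 0 0 0.085" --pt "0.213 0 0 0 0 0 0.085" --pt "0.213 0 0 0 0 0 0.085"

```text
time: 2.17
eef_pos: [0.4375, -0.063, 0.0872]
ee_rot: [1.118, 1.276, -1.122]
wrist_force: [-0.0, -0.3, 0.5]
finger_gap: 0.085
```

Emit:
drive_tool --pt "0 0.01 0 0 0 0 0.085" --pt "0 0.02 0 0 0 0 0.085" --pt "0 0.03 0 0 0 0 0.085" --pt "0 0.04 0 0 0 0 0.085" --pt "0 0.05 0 0 0 0 0.085"

```text
time: 2.8
eef_pos: [0.4875, -0.0572, 0.0876]
ee_rot: [1.116, 1.276, -1.123]
wrist_force: [-6.3, -3.8, 3.6]
finger_gap: 0.0848
```

```bash
python3 - <<'E'
from h import *
st();look('wrist','w2')
E
```

```text
t 2.8 tcp [ 0.4875 -0.0572  0.0876] un [-0.084  -0.3446] F [-6.3 -3.8  3.6] gap 0.0848 q [-0.36  0.25  1.97 -0.    0.93  1.08]
x [-0.011  0.004 -1.   ] y [ 0.992  0.123 -0.01 ] z [ 0.123 -0.992 -0.005] jawdeg -82.9
```

View pics/w2.png

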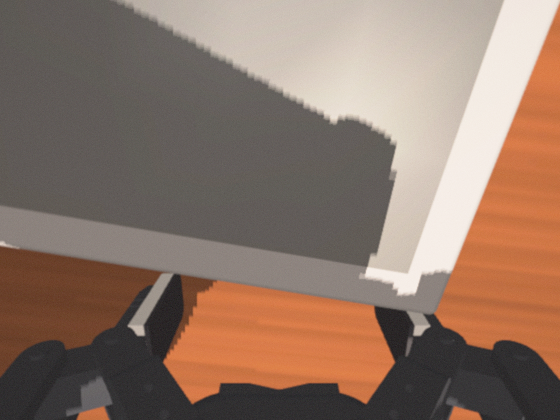

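The right (-n) finger now touches near the corner and the case has begun to turn square. I'll continue to u ≈ -0.026.

Emit:
drive_tool --pt "0 0.008 0 0 0 0 0.085" --pt "0 0.016 0 0 0 0 0.085" --pt "0 0.024 0 0 0 0 0.085" --pt "0 0.032 0 0 0 0 0.085" --pt "0 0.04 0 0 0 0 0.085"

```text
time: 3.48
eef_pos: [0.5289, -0.0527, 0.088]
ee_rot: [1.116, 1.274, -1.123]
wrist_force: [-5.4, -3.8, 3.1]
finger_gap: 0.0853
```

Emit:
drive_tool --pt "0 0.006 0 0 0 0 0.085" --pt "0 0.012 0 0 0 0 0.085" --pt "0 0.018 0 0 0 0 0.085" --pt "0 0.018 0 0 0 0 0.085"

```text
time: 3.98
eef_pos: [0.5471, -0.0501, 0.0881]
ee_rot: [1.116, 1.274, -1.122]
wrist_force: [-2.8, 0.1, 1.5]
finger_gap: 0.0852
```

```bash
python3 - <<'E'
from h import *
st();look('wrist','w3');look('top','t3')
cv2.imwrite('pics/z3.png',cv2.resize(load('t3')['img'][130:270,160:360],None,fx=4,fy=4,interpolation=cv2.INTER_CUBIC))
E
```

```text
t 3.98 tcp [ 0.5471 -0.0501  0.0881] un [-0.0239 -0.3451] F [-2.8  0.1  1.5] gap 0.0852 q [-0.31  0.37  1.81  0.    0.97  1.13]
x [-0.009  0.003 -1.   ] y [ 0.992  0.124 -0.008] z [ 0.124 -0.992 -0.004] jawdeg -82.9
```

View pics/w3.png

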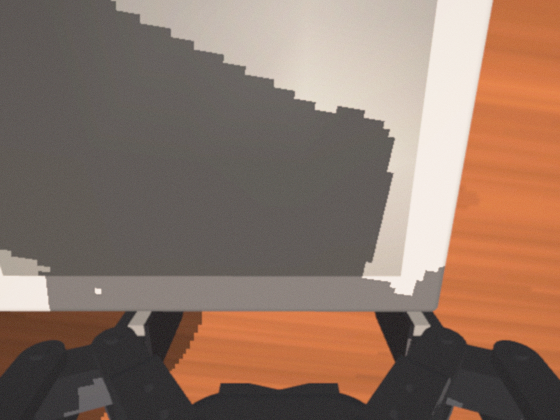

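View pics/z3.png

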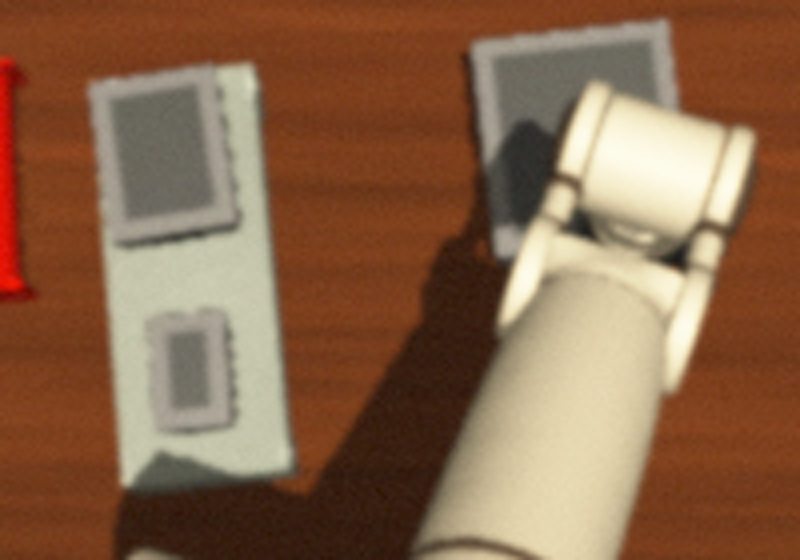

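The wrist view shows the near edge level at row 311, with the corner at (437,311), so the case now sits square to the jaws. Next I'll measure it.

```bash
python3 - <<'E'
from h import *
w=load('w3');t=load('t3');Z0=lambda p:(p[0]/4+160-.4,p[1]/4+130-.4)
for p in((437,311),(60,311)): print('w',un(onz(w,p,.06)).round(4))
P=[onz(t,Z0(p),.06) for p in((471,42),(667,20),(497,255))]
for p in P: print(p.round(4),un(p).round(4))
E
```

```text
w [-0.0113 -0.3979]
w [-0.0111 -0.27  ]
[0.7205 0.076  0.06  ] [ 0.1641 -0.2421]
[ 0.7406 -0.0825  0.06  ] [ 0.1639 -0.4018]
[0.5446 0.0527 0.06  ] [-0.0134 -0.2428]
```

Emit:
drive_tool --pt "0 -0.015 0 0 0 0 0.085" --pt "-0.05 -0.015 0 0 0 0 0.085" --pt "-0.09 -0.01 0.03 -0.17 0 0 0.085" --pt "-0.09 0.01 0.06 -0.34 0 0 0.085" --pt "-0.09 0.03 0.095 -0.51 0 0 0.085"

```text
time: 4.7
eef_pos: [0.5912, -0.1418, 0.1791]
ee_rot: [0.727, 1.45, -0.727]
wrist_force: [0.2, 0.4, 0.8]
finger_gap: 0.0848
```

```bash
python3 - <<'E'
from h import *
st(); goal([*xy(.08,-.445),.18],7.3)
E
```

```text
t 4.7 tcp [ 0.5912 -0.1418  0.1791] un [ 0.0081 -0.4417] F [0.2 0.4 0.8] gap 0.0848 q [-0.43  0.36  1.61  0.    1.17  0.5 ]
x [-0.004  0.002 -1.   ] y [ 0.802  0.597 -0.002] z [ 0.597 -0.802 -0.004] jawdeg -53.3
  jaw 7.3 rotvec [-1.059 -0.004 -0.   ]
  jaw 187.3 rotvec [ 2.083e+00 -1.000e-03  5.000e-03]
shift [-0.0012  0.061   0.0381] rot [-1.059 -0.004 -0.   ]
```

Emit:
drive_tool --pt "0 0.02 0.013 -0.18 0 0 0.085" --pt "0 0.04 0.026 -0.36 0 0 0.085" --pt "0 0.061 0.038 -0.54 0 0 0.085" --pt "0 0.061 0.038 -0.72 0 0 0.085" --pt "0 0.061 0.038 -0.9 0 0 0.085"

```text
time: 5.32
eef_pos: [0.6639, -0.1357, 0.1792]
ee_rot: [0.021, 1.572, -0.018]
wrist_force: [-0.4, 0.3, 0.2]
finger_gap: 0.0852
```

```bash
python3 - <<'E'
from h import *
st(); goal([*xy(.078,-.442),.09],7.3)
E
```

```text
t 5.33 tcp [ 0.6639 -0.1357  0.1792] un [ 0.081  -0.4449] F [-0.4  0.3  0.2] gap 0.0852 q [-0.38  0.53  1.39  0.    1.23 -0.36]
x [-0.001  0.002 -1.   ] y [0.025 1.    0.002] z [ 1.    -0.025 -0.001] jawdeg -1.4
  jaw 7.3 rotvec [-0.152 -0.001 -0.002]
  jaw 187.3 rotvec [ 2.989e+00 -3.000e-03  2.000e-03]
shift [ 0.0892  0.0022 -0.0033] rot [-0.152 -0.001 -0.002]
```

Emit:
drive_tool --pt "0 0 -0.003 -0.152 0 0 0.085" --pt "0.045 0.002 -0.003 -0.152 0 0 0.085" --pt "0.089 0.002 -0.003 -0.152 0 0 0.085" --pt "0.089 0.002 -0.003 -0.152 0 0 0.085"

```text
time: 5.82
eef_pos: [0.6585, -0.1321, 0.0861]
ee_rot: [-0.095, 1.576, 0.104]
wrist_force: [-0.0, -0.5, 0.4]
finger_gap: 0.0852
```

```bash
python3 - <<'E'
from h import *
st(); look('wrist','w4');goal([*xy(.077,-.24),.09],7.3)
E
```

```text
t 5.83 tcp [ 0.6585 -0.1321  0.0861] un [ 0.0761 -0.4407] F [-0.  -0.5  0.4] gap 0.0852 q [-0.38  0.64  1.43  0.    1.08 -0.51]
x [-0.008  0.005 -1.   ] y [-0.127  0.992  0.006] z [ 0.992  0.127 -0.007] jawdeg 7.3
  jaw 7.3 rotvec [-0.    -0.002 -0.003]
  jaw 187.3 rotvec [ 3.141 -0.005  0.004]
shift [-1.000e-04  2.017e-01 -9.000e-04] rot [-0.    -0.002 -0.003]
```

View pics/w4.png

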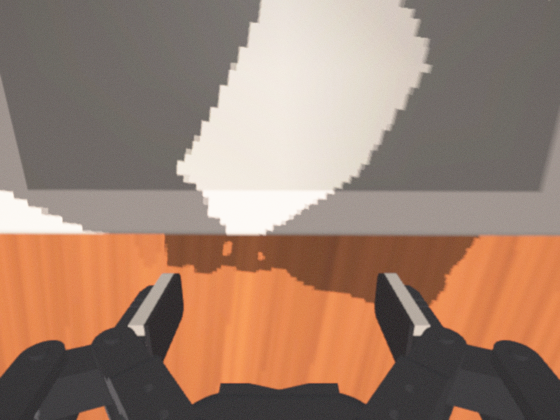

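Emit:
drive_tool --pt "0 0.015 0 0 0 0 0.085" --pt "0 0.03 0 0 0 0 0.085" --pt "0 0.042 0 0 0 0 0.085" --pt "0 0.054 0 0 0 0 0.085" --pt "0 0.066 0 0 0 0 0.085"

```text
time: 6.5
eef_pos: [0.6534, -0.0681, 0.0919]
ee_rot: [-0.101, 1.567, 0.1]
wrist_force: [1.1, -6.4, 1.0]
finger_gap: 0.0852
```

Emit:
drive_tool --pt "0 0.013 0 0 0 0 0.085" --pt "0 0.026 0 0 0 0 0.085" --pt "0 0.039 0 0 0 0 0.085" --pt "0 0.052 0 0 0 0 0.085" --pt "0 0.065 0 0 0 0 0.085"

```text
time: 7.12
eef_pos: [0.6457, -0.0034, 0.0929]
ee_rot: [-0.102, 1.565, 0.099]
wrist_force: [1.0, -4.9, 1.2]
finger_gap: 0.0849
```

```bash
python3 - <<'E'
from h import *
st(); goal([*xy(.077,-.237),.087],7.3)
E
```

```text
t 7.12 tcp [ 0.6457 -0.0034  0.0929] un [ 0.0798 -0.3113] F [ 1.  -4.9  1.2] gap 0.0849 q [-0.19  0.56  1.52 -0.    1.05 -0.32]
x [ 0.004 -0.002 -1.   ] y [-0.128  0.992 -0.003] z [0.992 0.128 0.003] jawdeg 7.3
  jaw 7.3 rotvec [0.001 0.003 0.003]
  jaw 187.3 rotvec [-3.141 -0.004  0.005]
shift [ 0.0057  0.0744 -0.0027] rot [0.001 0.003 0.003]
```

Emit:
drive_tool --pt "0.003 0.013 0 0 0 0 0.085" --pt "0.004 0.026 -0.001 0 0 0 0.085" --pt "0.004 0.039 -0.002 0 0 0 0.085" --pt "0.004 0.052 -0.003 0 0 0 0.085" --pt "0.004 0.06 -0.003 0 0 0 0.085"

```text
time: 7.75
eef_pos: [0.6372, 0.0552, 0.0917]
ee_rot: [-0.106, 1.559, 0.096]
wrist_force: [1.7, -10.1, 8.0]
finger_gap: 0.0846
```

```bash
python3 - <<'E'
from h import *
st(); look('wrist','w5');look('top','t5')
cv2.imwrite('pics/z5.png',cv2.resize(load('t5')['img'][130:270,160:360],None,fx=4,fy=4,interpolation=cv2.INTER_CUBIC))
E
```

```text
t 7.75 tcp [0.6372 0.0552 0.0917] un [ 0.0788 -0.2522] F [  1.7 -10.1   8. ] gap 0.0846 q [-0.1   0.55  1.55 -0.01  1.03 -0.23]
x [ 0.01  -0.005 -1.   ] y [-0.128  0.992 -0.007] z [0.992 0.128 0.009] jawdeg 7.4
```

View pics/w5.png

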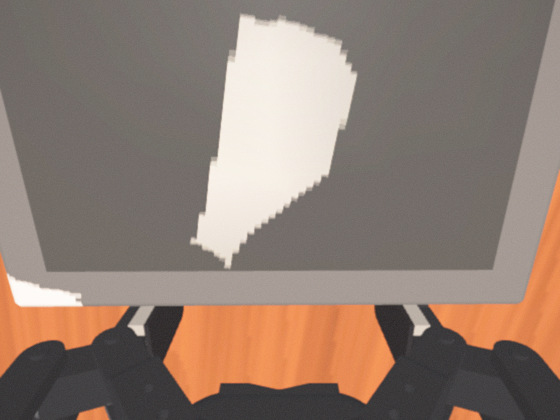

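View pics/z5.png

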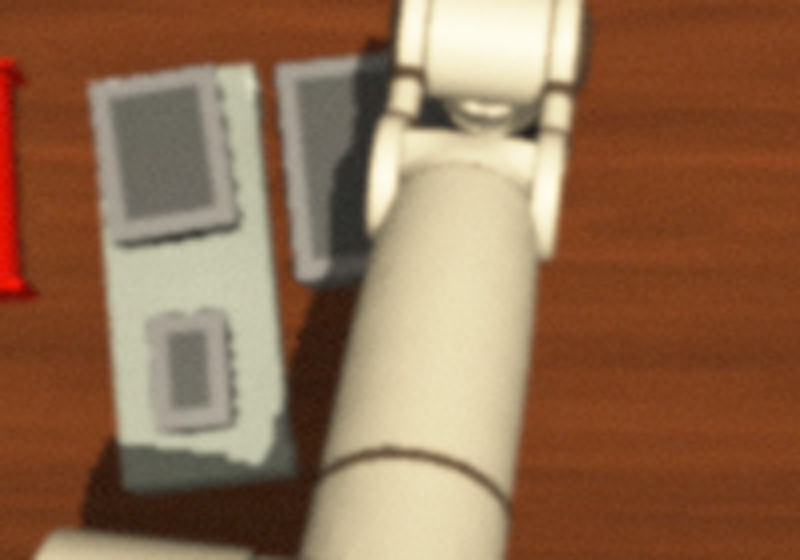

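The large case is parallel to the step, with a gap of about 15 mm (columns 258–278 in the zoom). I'll close it slowly.

Emit:
drive_tool --pt "0.002 0.004 0 0 0 0 0.085" --pt "0.002 0.007 0 0 0 0 0.085" --pt "0.002 0.01 0 0 0 0 0.085" --pt "0.002 0.012 0 0 0 0 0.085"

```text
time: 8.35
eef_pos: [0.6364, 0.0675, 0.091]
ee_rot: [-0.107, 1.557, 0.096]
wrist_force: [0.8, -8.6, 4.6]
finger_gap: 0.0849
```

Emit:
drive_tool --pt "0 0.002 0 0 0 0 0.085" --pt "0 0.004 0 0 0 0 0.085"

```text
time: 8.6
eef_pos: [0.6359, 0.0717, 0.0913]
ee_rot: [-0.108, 1.556, 0.096]
wrist_force: [0.0, -5.9, 1.1]
finger_gap: 0.085
```

Emit:
drive_tool --pt "0 0.002 0 0 0 0 0.085" --pt "0 0.003 0 0 0 0 0.085"

```text
time: 8.85
eef_pos: [0.6354, 0.0746, 0.0913]
ee_rot: [-0.109, 1.556, 0.096]
wrist_force: [-0.0, -7.4, -0.5]
finger_gap: 0.085
```

Emit:
drive_tool --pt "0 0.002 0 0 0 0 0.085" --pt "0 0.003 0 0 0 0 0.085"

```text
time: 9.1
eef_pos: [0.6351, 0.0751, 0.0914]
ee_rot: [-0.112, 1.557, 0.092]
wrist_force: [-0.6, -16.7, 0.7]
finger_gap: 0.0851
```

Emit:
drive_tool --pt "0 0.002 0 0 0 0 0.085" --pt "0 0.003 0 0 0 0 0.085"

```text
time: 9.35
eef_pos: [0.635, 0.0753, 0.0915]
ee_rot: [-0.115, 1.557, 0.087]
wrist_force: [0.2, -17.5, -0.5]
finger_gap: 0.085
```

```bash
python3 - <<'E'
from h import *
st(); look('wrist','w6')
E
```

```text
t 9.35 tcp [0.635  0.0753 0.0915] un [ 0.0791 -0.2319] F [  0.2 -17.5  -0.5] gap 0.085 q [-0.06  0.55  1.55 -0.02  1.03 -0.18]
x [ 0.012 -0.017 -1.   ] y [-0.128  0.992 -0.018] z [0.992 0.129 0.01 ] jawdeg 7.4
```

View pics/w6.png

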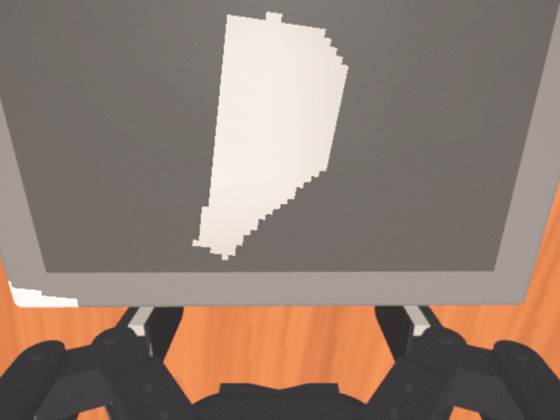

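The case is hard against the step: the force rose to 17 N and motion stopped. I'll back off, lift and look.

Emit:
drive_tool --pt "0 -0.02 0 0 0 0 0.085" --pt "-0.05 -0.02 0 0 0 0 0.085" --pt "-0.11 -0.01 0 0 0 0 0.085" --pt "-0.17 0 0 0 0 0 0.085" --pt "-0.22 0 0 0 0 0 0.085"

```text
time: 10.02
eef_pos: [0.6321, 0.0801, 0.3144]
ee_rot: [-0.115, 1.555, 0.089]
wrist_force: [0.7, -0.6, 0.5]
finger_gap: 0.085
```

```bash
python3 - <<'E'
from h import *
st(); look('wrist','w7');look('side','s7');look('top','t7')
cv2.imwrite('pics/z7.png',cv2.resize(load('t7')['img'][130:270,160:360],None,fx=4,fy=4,interpolation=cv2.INTER_CUBIC))
cv2.imwrite('pics/z8.png',cv2.resize(load('s7')['img'][130:270,190:350],None,fx=5,fy=5,interpolation=cv2.INTER_CUBIC))
E
```

```text
t 10.03 tcp [0.6321 0.0801 0.3144] un [ 0.0769 -0.2268] F [ 0.7 -0.6  0.5] gap 0.085 q [-0.06  0.3   1.41 -0.01  1.42 -0.19]
x [ 0.014 -0.015 -1.   ] y [-0.13   0.991 -0.017] z [0.991 0.13  0.012] jawdeg 7.5
```

View pics/w7.png

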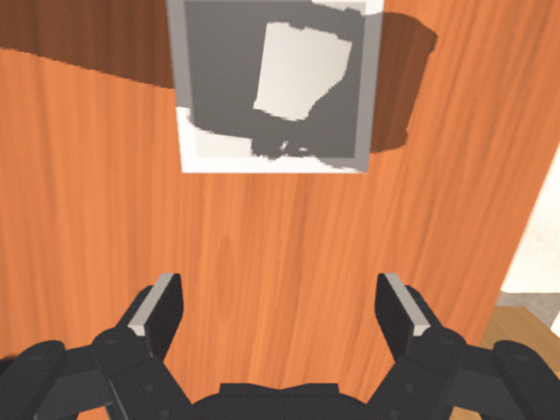

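View pics/z7.png

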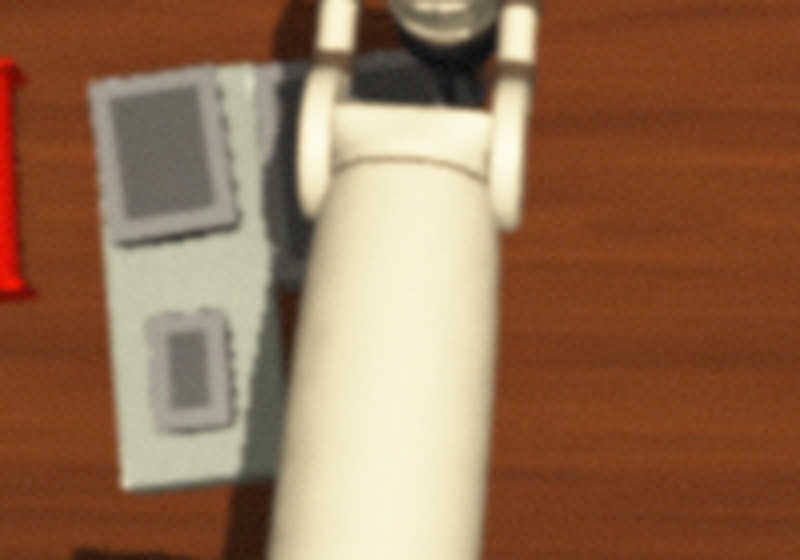

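View pics/z8.png

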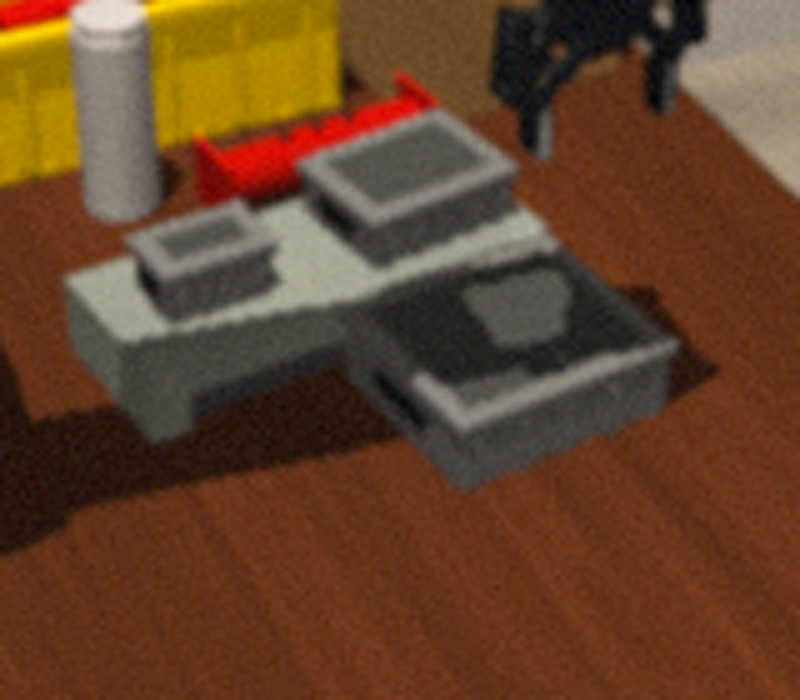

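The side zoom shows the large case flush along the step's long side. In the wrist view its -n edge runs from (182,172) to (368,172).

```bash
python3 - <<'E'
from h import *
w=load('w7');s=load('s7')
Z2=lambda p:(p[0]/5+190-.4,p[1]/5+130-.4)
for p in((182,172),(368,172)): print('L',un(onz(w,p,.06)).round(4))
for n,p,z in (('L near-n',(465,425),.06),('L far-n',(677,345),.06),('M near+',(300,170),.107),('M near-',(373,222),.107),('M far-',(517,167),.107),('M far+',(430,112),.107),('step far-',(555,240),.062),('step near-',(130,345),.062)): print(n,un(onz(s,Z2(p),z)).round(4))
goal([*xy(.085,.11),.30],7.3)
E
```

```text
L [-0.0134 -0.2209]
L [ 0.1677 -0.2212]
L near-n [-0.0086 -0.222 ]
L far-n [ 0.1641 -0.2257]
M near+ [0.018  0.0391]
M near- [ 0.0281 -0.0457]
M far- [ 0.1543 -0.0402]
M far+ [0.141  0.0567]
step far- [ 0.1634 -0.0788]
step near- [-0.1579 -0.0293]
  jaw 7.3 rotvec [0.002 0.018 0.019]
  jaw 187.3 rotvec [-3.139 -0.029  0.028]
shift [0.0098 0.3379 0.0071] rot [0.002 0.018 0.019]
```

Emit:
drive_tool --pt "0 0.06 0.001 0 0.018 0.019 0.085" --pt "0 0.12 0.003 0 0.018 0.019 0.085" --pt "0 0.18 0.005 0 0.018 0.019 0.085" --pt "0 0.24 0.006 0 0.018 0.019 0.085" --pt "0 0.3 0.007 0 0.018 0.019 0.085"

```text
time: 10.8
eef_pos: [0.6008, 0.3795, 0.308]
ee_rot: [-0.102, 1.572, 0.102]
wrist_force: [1.6, 0.1, 0.8]
finger_gap: 0.0853
```

```bash
python3 - <<'E'
from h import *
st();goal([*xy(.085,.088),.25],7.3);look('wrist','w8')
E
```

```text
t 10.8 tcp [0.6008 0.3795 0.308 ] un [0.0839 0.0741] F [1.6 0.1 0.8] gap 0.0853 q [0.39 0.51 1.15 0.   1.49 0.26]
x [-0.004 -0.    -1.   ] y [-0.129  0.992  0.   ] z [ 0.992  0.129 -0.004] jawdeg 7.4
  jaw 7.3 rotvec [ 0.002 -0.004 -0.   ]
  jaw 187.3 rotvec [-3.139e+00  1.000e-03 -6.000e-03]
shift [0.058  0.0139 0.0014] rot [ 0.002 -0.004 -0.   ]
```

View pics/w8.png

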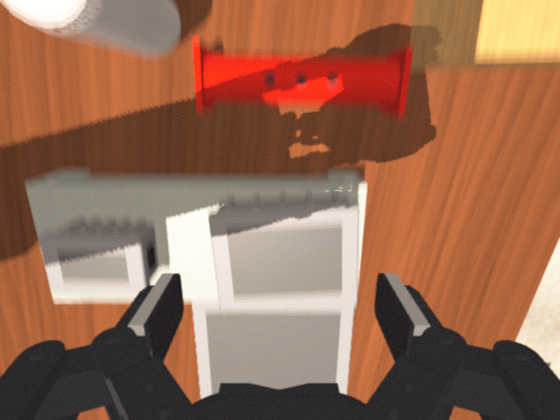

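```bash
python3 - <<'E'
from h import *
im=load('w8')['img']
g=cv2.LUT(im[160:330,20:390],(255*(np.arange(256)/255)**.6).astype(np.uint8))
cv2.imwrite('pics/z9.png',cv2.resize(g,None,fx=2.1,fy=2.1,interpolation=cv2.INTER_CUBIC))
E
```

```text
(no output)
```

View pics/z9.png

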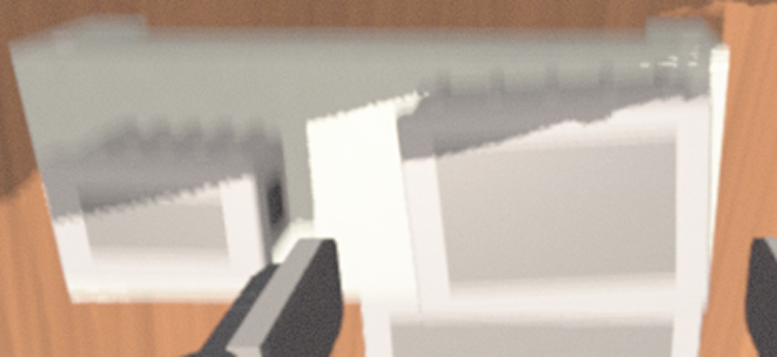

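```bash
python3 - <<'E'
from h import *
w=load('w8')
for p in((.668,.372,.107),(.545,.347,.107),(.683,.276,.107)):
    q=proj(w,p);print(un(p).round(3),q.round(1),((q-[20,160])*2.1).round(0))
E
```

```text
[0.15  0.058] [356.5 216.2] [707. 118.]
[0.024 0.049] [209.9 225.9] [399. 138.]
[ 0.152 -0.039] [351.7 313.2] [697. 322.]
```

Emit:
drive_tool --pt "0 0.018 0.001 0 0 0 0.085" --pt "0.05 0.018 0.001 0 0 0 0.085" --pt "0.1 0.018 0.001 0 0 0 0.085" --pt "0.135 0.018 0.001 0 0 0 0.085" --pt "0.135 0.018 0.001 0 0 0 0.085"

```text
time: 11.48
eef_pos: [0.5933, 0.4039, 0.1669]
ee_rot: [-0.105, 1.583, 0.108]
wrist_force: [-0.2, -0.3, 0.9]
finger_gap: 0.0847
```

```bash
python3 - <<'E'
from h import *
st();goal([*xy(.085,.09),.142],7.3);look('wrist','w10');look('side','s10');
cv2.imwrite('pics/z10.png',cv2.resize(load('s10')['img'][100:240,190:350],None,fx=5,fy=5,interpolation=cv2.INTER_CUBIC))
E
```

```text
t 11.47 tcp [0.5933 0.4039 0.1669] un [0.0795 0.0993] F [-0.2 -0.3  0.9] gap 0.0847 q [0.43 0.64 1.24 0.01 1.27 0.29]
x [-0.015  0.001 -1.   ] y [-0.135  0.991  0.003] z [ 0.991  0.135 -0.015] jawdeg 7.7
  jaw 7.3 rotvec [ 0.008 -0.015 -0.003]
  jaw 187.3 rotvec [-3.134  0.005 -0.023]
shift [ 0.0248 -0.0094  0.0058] rot [ 0.008 -0.015 -0.003]
```

View pics/z10.png

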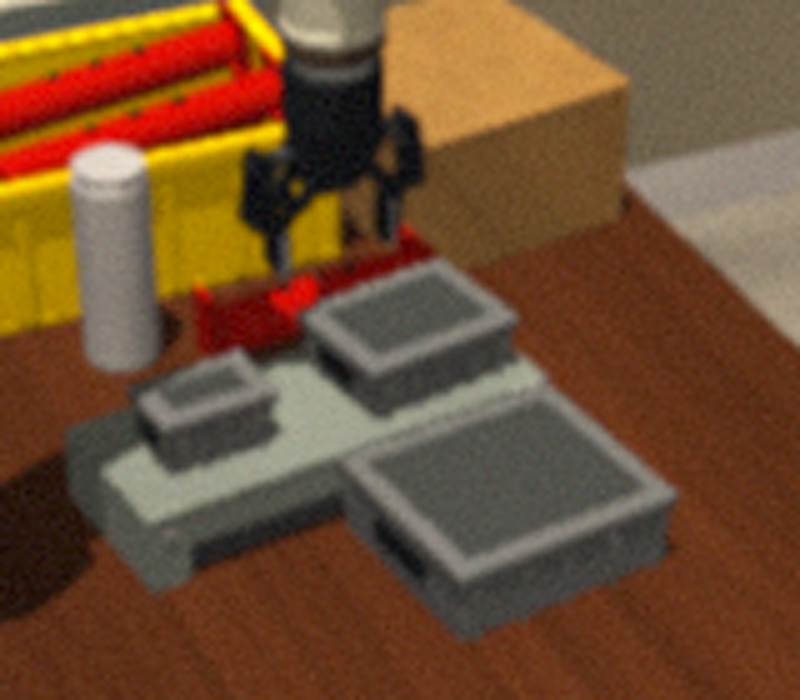

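View pics/w10.png

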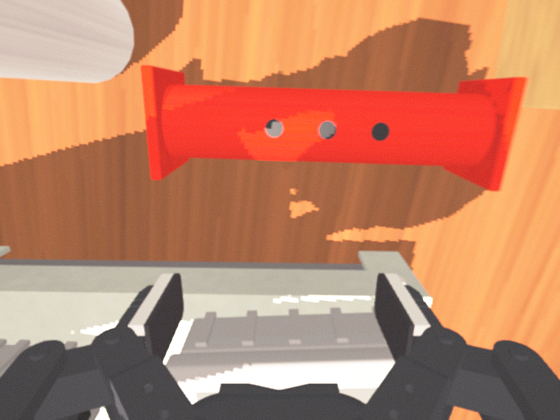

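The side view shows the large case flush and the fingers behind the medium case, clear of the can and the tube. Now down to pushing height.

Emit:
drive_tool --pt "0.015 -0.003 0.006 0.008 -0.015 0 0.085" --pt "0.025 -0.003 0.006 0.008 -0.015 0 0.085" --pt "0.025 -0.003 0.006 0.008 -0.015 0 0.085"

```text
time: 11.95
eef_pos: [0.6018, 0.4029, 0.1467]
ee_rot: [-0.095, 1.561, 0.104]
wrist_force: [-0.1, 0.2, -0.1]
finger_gap: 0.0851
```

```bash
python3 - <<'E'
from h import *
st();goal([*xy(.083,.06),.142],7.3)
E
```

```text
t 11.95 tcp [0.6018 0.4029 0.1467] un [0.0878 0.0972] F [-0.1  0.2 -0.1] gap 0.0851 q [0.42 0.67 1.25 0.   1.22 0.29]
x [ 0.007  0.006 -1.   ] y [-0.127  0.992  0.005] z [0.992 0.127 0.008] jawdeg 7.3
  jaw 7.3 rotvec [-0.     0.008 -0.005]
  jaw 187.3 rotvec [ 3.141 -0.009 -0.013]
shift [ 0.0044 -0.0372 -0.0048] rot [-0.     0.008 -0.005]
```

Emit:
drive_tool --pt "0.004 -0.01 -0.002 0 0.008 0 0.085" --pt "0.004 -0.02 -0.004 0 0.008 0 0.085" --pt "0.004 -0.03 -0.004 0 0.008 0 0.085" --pt "0.004 -0.04 -0.004 0 0.008 0 0.085" --pt "0.004 -0.05 -0.004 0 0.008 0 0.085"

```text
time: 12.58
eef_pos: [0.6043, 0.3524, 0.1428]
ee_rot: [-0.095, 1.568, 0.105]
wrist_force: [-0.6, 3.0, -0.6]
finger_gap: 0.0852
```

```bash
python3 - <<'E'
from h import *
st();goal([*xy(.083,-.079),.142],7.3); look('wrist','w11')
E
```

```text
t 12.57 tcp [0.6043 0.3524 0.1428] un [0.0839 0.0468] F [-0.6  3.  -0.6] gap 0.0852 q [0.35 0.62 1.33 0.01 1.19 0.22]
x [-0.     0.006 -1.   ] y [-0.127  0.992  0.006] z [0.992 0.127 0.001] jawdeg 7.3
  jaw 7.3 rotvec [-0.     0.001 -0.006]
  jaw 187.3 rotvec [ 3.141e+00 -1.000e-02 -1.000e-03]
shift [-0.     -0.1258 -0.0009] rot [-0.     0.001 -0.006]
```

View pics/w11.png

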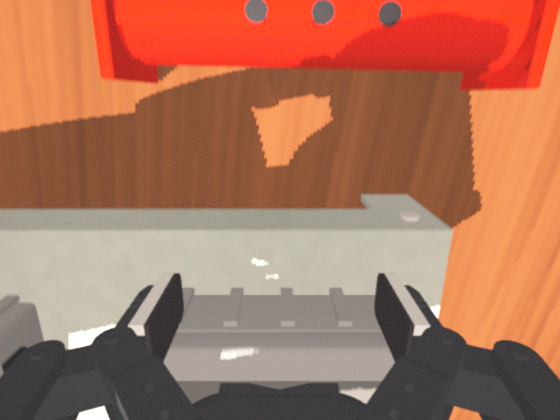

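The medium case is square against both fingers, and the force is 3 N. I'll slide it across.

Emit:
drive_tool --pt "0 -0.01 0 0 0 0 0.085" --pt "0 -0.02 0 0 0 0 0.085" --pt "0 -0.03 0 0 0 0 0.085" --pt "0 -0.04 0 0 0 0 0.085" --pt "0 -0.05 0 0 0 0 0.085"

```text
time: 13.25
eef_pos: [0.6113, 0.3012, 0.1431]
ee_rot: [-0.095, 1.567, 0.104]
wrist_force: [0.1, 4.0, 4.0]
finger_gap: 0.0851
```

```bash
python3 - <<'E'
from h import *
st();goal([*xy(.083,-.079),.142],7.3); look('side','s12')
cv2.imwrite('pics/z12.png',cv2.resize(load('s12')['img'][100:240,190:350],None,fx=5,fy=5,interpolation=cv2.INTER_CUBIC))
E
```

```text
t 13.25 tcp [0.6113 0.3012 0.1431] un [ 0.0844 -0.0049] F [0.1 4.  4. ] gap 0.0851 q [0.28 0.58 1.39 0.01 1.17 0.15]
x [ 0.001  0.006 -1.   ] y [-0.126  0.992  0.006] z [0.992 0.126 0.001] jawdeg 7.2
  jaw 7.3 rotvec [-0.001  0.001 -0.006]
  jaw 187.3 rotvec [ 3.14e+00 -9.00e-03 -2.00e-03]
shift [ 0.0007 -0.0742 -0.0013] rot [-0.001  0.001 -0.006]
```

View pics/z12.png

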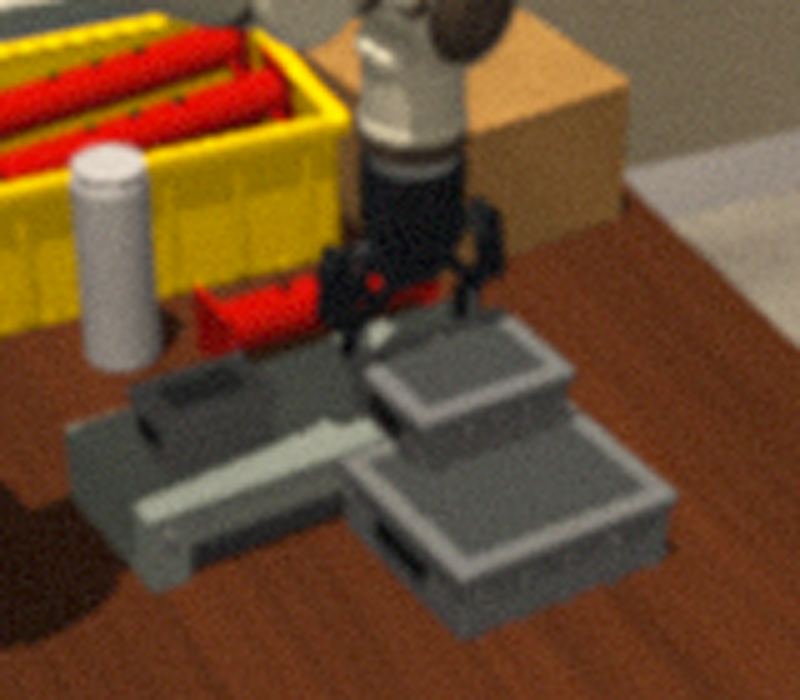

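The medium case is sliding flat onto the large one, which has not moved (its -n corner is still at zoom (465,578)). Continuing.

Emit:
drive_tool --pt "0 -0.01 0 0 0 0 0.085" --pt "0 -0.02 0 0 0 0 0.085" --pt "0 -0.03 0 0 0 0 0.085" --pt "0 -0.04 0 0 0 0 0.085" --pt "0 -0.05 0 0 0 0 0.085"

```text
time: 13.92
eef_pos: [0.6179, 0.2494, 0.1425]
ee_rot: [-0.095, 1.568, 0.102]
wrist_force: [0.7, 2.5, -0.1]
finger_gap: 0.085
```

```bash
python3 - <<'E'
from h import *
st();goal([*xy(.083,-.079),.142],7.3); look('side','s13');look('wrist','w13')
cv2.imwrite('pics/z13.png',cv2.resize(load('s13')['img'][100:240,190:350],None,fx=5,fy=5,interpolation=cv2.INTER_CUBIC))
E
```

```text
t 13.93 tcp [0.6179 0.2494 0.1425] un [ 0.0843 -0.0571] F [ 0.7  2.5 -0.1] gap 0.085 q [0.2  0.54 1.44 0.   1.15 0.07]
x [ 0.     0.004 -1.   ] y [-0.125  0.992  0.004] z [0.992 0.125 0.001] jawdeg 7.2
  jaw 7.3 rotvec [-0.002  0.001 -0.004]
  jaw 187.3 rotvec [ 3.14e+00 -6.00e-03 -1.00e-03]
shift [ 0.0004 -0.0219 -0.0012] rot [-0.002  0.001 -0.004]
```

View pics/z13.png

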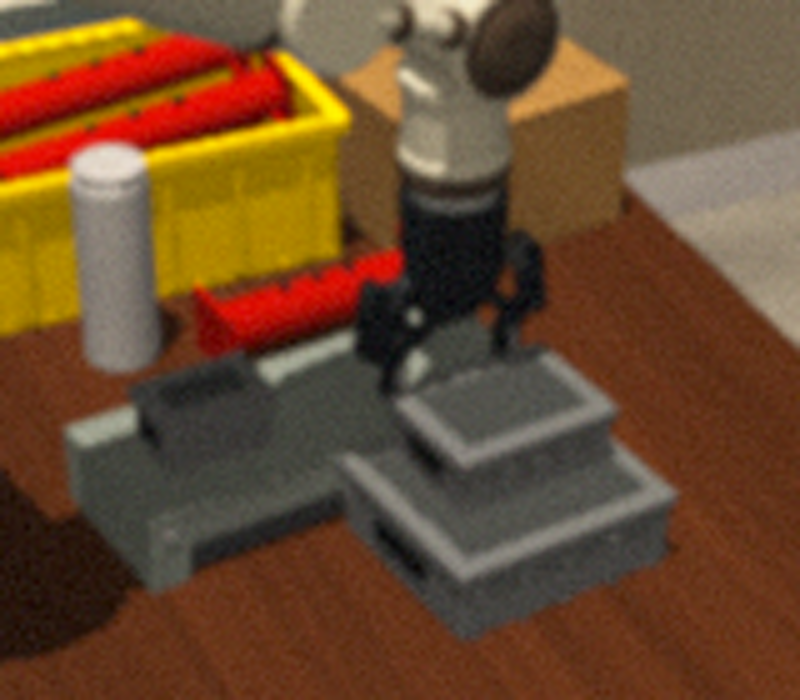

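Emit:
drive_tool --pt "0 -0.008 -0.001 0 0 0 0.085" --pt "0 -0.015 -0.001 0 0 0 0.085" --pt "0 -0.021 -0.001 0 0 0 0.085" --pt "0 -0.022 -0.001 0 0 0 0.085"

```text
time: 14.52
eef_pos: [0.6202, 0.2265, 0.143]
ee_rot: [-0.095, 1.567, 0.1]
wrist_force: [-0.8, 3.2, 0.6]
finger_gap: 0.085
```

```bash
python3 - <<'E'
from h import *
st(); look('side','s14')
cv2.imwrite('pics/z14.png',cv2.resize(load('s14')['img'][100:240,190:350],None,fx=5,fy=5,interpolation=cv2.INTER_CUBIC))
E
```

```text
t 14.53 tcp [0.6202 0.2265 0.143 ] un [ 0.0837 -0.0801] F [-0.8  3.2  0.6] gap 0.085 q [0.17 0.53 1.46 0.   1.15 0.04]
x [ 0.001  0.004 -1.   ] y [-0.124  0.992  0.003] z [0.992 0.124 0.002] jawdeg 7.1
```

View pics/z14.png

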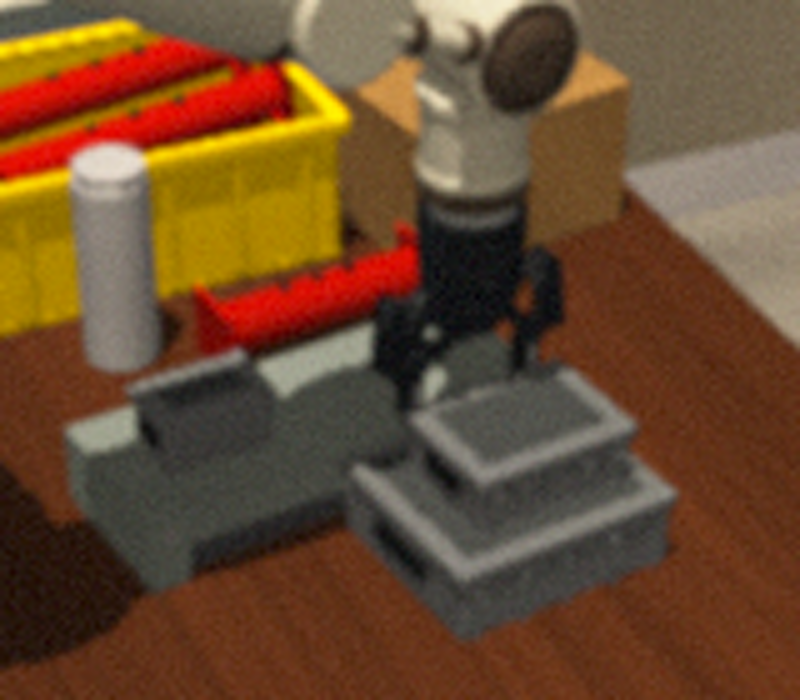

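The medium case sits in the middle of the large one, with a margin all round. Backing off and lifting, then over to the small case.

Emit:
drive_tool --pt "0 0.02 0 0 0 0 0.085" --pt "-0.05 0.025 0 0 0 0 0.085" --pt "-0.1 0.035 -0.03 0.17 0 0 0.085" --pt "-0.15 0.045 -0.07 0.34 0 0 0.085" --pt "-0.16 0.055 -0.11 0.51 0 0 0.085"

```text
time: 15.2
eef_pos: [0.5042, 0.2684, 0.3075]
ee_rot: [0.311, 1.542, -0.301]
wrist_force: [-0.2, -0.0, 0.0]
finger_gap: 0.0853
```

```bash
python3 - <<'E'
from h import *
st();goal([*xy(-.13,0),.30],97.3)
E
```

```text
t 15.2 tcp [0.5042 0.2684 0.3075] un [-0.0261 -0.0238] F [-0.2 -0.   0. ] gap 0.0853 q [0.28 0.14 1.61 0.   1.38 0.67]
x [ 0.009  0.005 -1.   ] y [0.381 0.925 0.008] z [ 0.925 -0.381  0.006] jawdeg -22.4
  jaw 97.3 rotvec [-2.089e+00  1.200e-02  1.000e-03]
  jaw 277.3 rotvec [ 1.053e+00  1.000e-03 -1.000e-02]
shift [ 0.0067 -0.0309 -0.1021] rot [ 1.053e+00  1.000e-03 -1.000e-02]
```

Emit:
drive_tool --pt "0 -0.018 -0.028 0.18 0 0 0.085" --pt "0 -0.036 -0.056 0.36 0 0 0.085" --pt "0 -0.054 -0.084 0.54 0 0 0.085" --pt "0 -0.072 -0.113 0.72 0 0 0.085" --pt "0 -0.072 -0.113 0.9 0 0 0.085"

```text
time: 15.82
eef_pos: [0.3701, 0.2455, 0.3062]
ee_rot: [1.01, 1.323, -0.996]
wrist_force: [0.6, -0.1, 0.9]
finger_gap: 0.0846
```

Emit:
drive_tool --pt "0 0 0 0.15 0 0 0.085" --pt "0 0 0 0.15 0 0 0.085"

```text
time: 16.08
eef_pos: [0.3698, 0.2461, 0.3063]
ee_rot: [1.121, 1.264, -1.106]
wrist_force: [0.4, -0.2, -0.7]
finger_gap: 0.0848
```

```bash
python3 - <<'E'
from h import *
st();look('wrist','w15');look('top','t15');look('side','s15')
cv2.imwrite('pics/z15.png',cv2.resize(load('t15')['img'][130:270,160:360],None,fx=4,fy=4,interpolation=cv2.INTER_CUBIC))
cv2.imwrite('pics/y15.png',cv2.resize(load('s15')['img'][100:240,190:350],None,fx=5,fy=5,interpolation=cv2.INTER_CUBIC))
E
```

```text
t 16.07 tcp [0.3698 0.2461 0.3063] un [-0.1622 -0.0288] F [ 0.4 -0.2 -0.7] gap 0.0848 q [ 0.31 -0.2   1.95  0.    1.39  1.75]
x [ 0.008  0.004 -1.   ] y [0.992 0.128 0.009] z [ 0.128 -0.992 -0.003] jawdeg -82.6
```

View pics/w15.png

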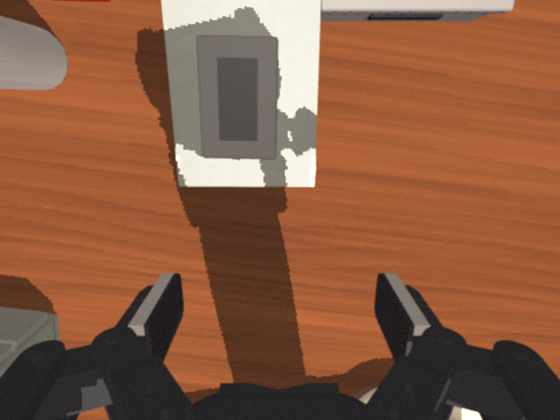

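View pics/z15.png

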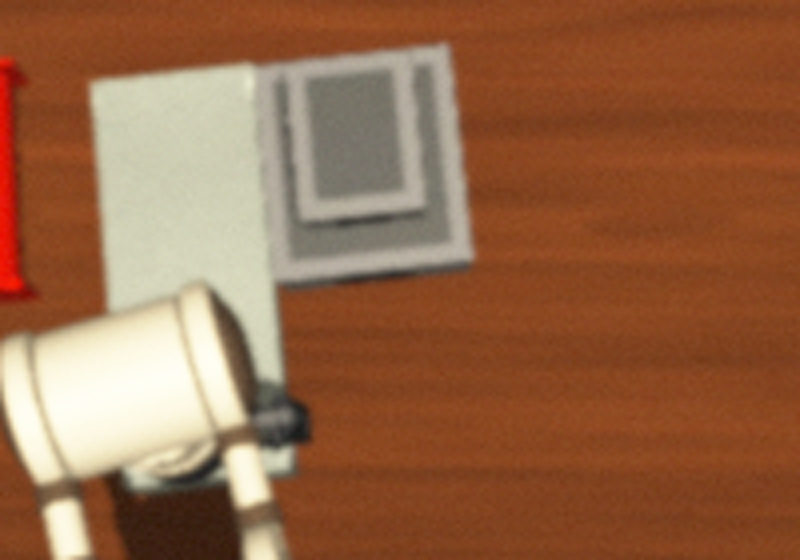

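View pics/y15.png

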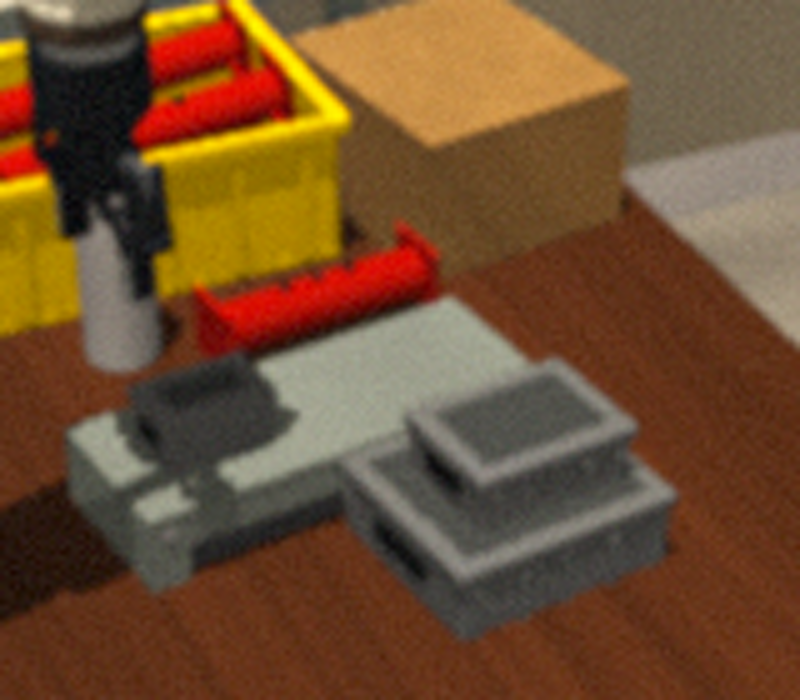

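In the wrist view the small case's top has corners (197,36), (278,36), (276,158) and (202,158), aligned with the jaws. The top and side zooms show medium on large with no overhang.

```bash
python3 - <<'E'
from h import *
w=load('w15');t=load('t15');s=load('s15')
Zt=lambda p:(p[0]/4+160-.4,p[1]/4+130-.4);Zs=lambda p:(p[0]/5+190-.4,p[1]/5+100-.4)
P=[onz(w,p,.107) for p in((197,36),(278,36),(276,158),(202,158))]
for p in P: print('small',p.round(4),un(p).round(4))
print('ctr',np.mean(P,0).round(4),un(np.mean(P,0)).round(4))
M=[((290,70),None),((408,53),(547,362)),((424,208),(635,423)),((300,222),(488,482))]
mt=[(290,70),(408,53),(424,208),(300,222)]; ms=[(547,362),(635,425),(488,482),(410,420)]
Q=[]
for a,b in zip(mt,ms):
    q,e=tri(t,Zt(a),s,Zs(b));Q.append(onz(t,Zt(a),.105));print('med tri',q.round(4),round(e,4),'top@.105',un(Q[-1]).round(4),'side@.105',un(onz(s,Zs(b),.105)).round(4))
print('med ctr',np.mean(Q,0).round(4),un(np.mean(Q,0)).round(4))
for a in((450,44),(472,262),(285,283),(258,66)): print('L',un(onz(t,Zt(a),.06)).round(4))
E
```

```text
small [0.4846 0.3214 0.107 ] [-0.0387  0.0313]
small [0.4919 0.2637 0.107 ] [-0.0388 -0.0269]
small [0.4044 0.2542 0.107 ] [-0.1268 -0.0252]
small [0.3969 0.3129 0.107 ] [-0.1268  0.034 ]
ctr [0.4445 0.288  0.107 ] [-0.0828  0.0033]
med tri [0.6805 0.2165 0.1052] 0.0018 top@.105 [ 0.1431 -0.098 ] side@.105 [ 0.1414 -0.0974]
med tri [0.6978 0.1236 0.1047] 0.003 top@.105 [ 0.146  -0.1914] side@.105 [ 0.149  -0.1926]
med tri [0.5753 0.108  0.1038] 0.0073 top@.105 [ 0.0204 -0.1904] side@.105 [ 0.027  -0.1939]
med tri [0.5642 0.205  0.0952] 0.0053 top@.105 [ 0.0206 -0.0941] side@.105 [ 0.0208 -0.1064]
med ctr [0.6271 0.1635 0.105 ] [ 0.0825 -0.1435]
L [ 0.1644 -0.2251]
L [-0.0167 -0.2225]
L [-0.0163 -0.0736]
L [ 0.1643 -0.0689]
```

```bash
python3 - <<'E'
from h import *
goal([*xy(-.083,.001),.22],276)
E
```

```text
jaw 276 rotvec [ 0.024 -0.003 -0.009]
  jaw 456 rotvec [-3.118  0.014 -0.005]
shift [ 0.087   0.0782 -0.0298] rot [ 0.024 -0.003 -0.009]
```

Emit:
drive_tool --pt "0.02 0.026 -0.01 0.024 0 -0.009 0.085" --pt "0.04 0.052 -0.02 0.024 0 -0.009 0.085" --pt "0.06 0.078 -0.03 0.024 0 -0.009 0.085" --pt "0.087 0.078 -0.03 0.024 0 -0.009 0.085" --pt "0.087 0.078 -0.03 0.024 0 -0.009 0.085"

```text
time: 16.85
eef_pos: [0.4431, 0.2855, 0.2176]
ee_rot: [1.129, 1.263, -1.134]
wrist_force: [-0.3, 0.6, -0.2]
finger_gap: 0.085
```

```bash
python3 - <<'E'
from h import *
st();goal([*xy(-.083,.001),.143],276);look('wrist','w16');look('side','s16')
cv2.imwrite('pics/y16.png',cv2.resize(load('s16')['img'][100:240,190:350],None,fx=5,fy=5,interpolation=cv2.INTER_CUBIC))
E
```

```text
t 16.85 tcp [0.4431 0.2855 0.2176] un [-0.0845  0.0009] F [-0.3  0.6 -0.2] gap 0.085 q [0.34 0.12 1.82 0.   1.21 1.81]
x [-0.006  0.001 -1.   ] y [ 0.994  0.106 -0.006] z [ 0.106 -0.994 -0.002] jawdeg -83.9
  jaw 276 rotvec [ 0.001 -0.002  0.006]
  jaw 456 rotvec [-3.141e+00 -9.000e-03 -3.000e-03]
shift [0.0746 0.0019 0.0001] rot [ 0.001 -0.002  0.006]
```

View pics/y16.png

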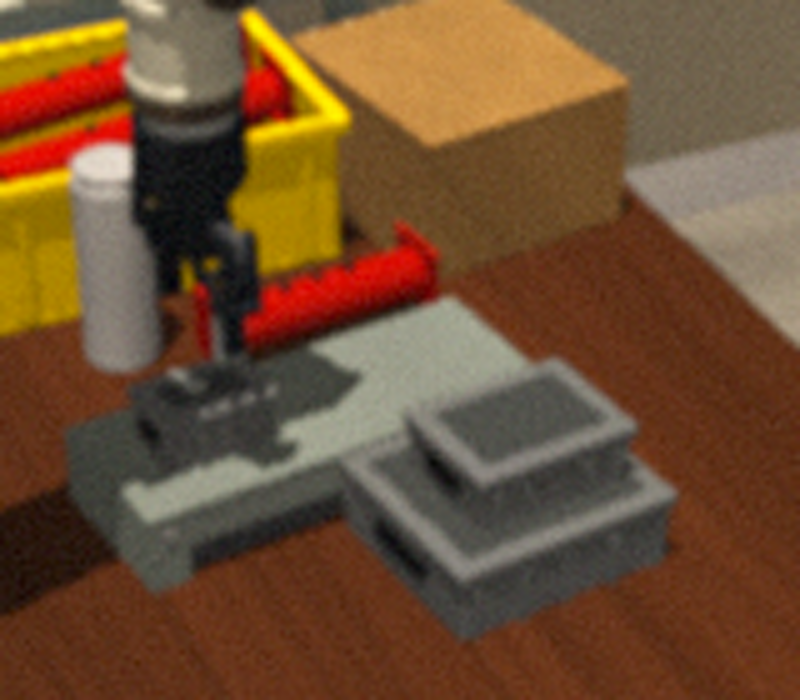

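View pics/w16.png

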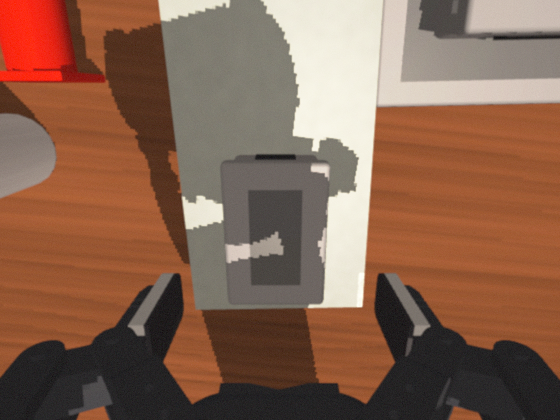

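The small case is centred between the fingers (columns 222–329, against fingers at 180 and 378). One check from this second wrist position.

```bash
python3 - <<'E'
from h import *
w=load('w16');a=load('w15')
P=[(222,160),(329,160),(324,304),(229,304)];A=[(197,36),(278,36),(276,158),(202,158)]
print(un(np.mean([onz(w,p,.107) for p in P],0)))
for p,q in zip(P,A): x,e=tri(w,p,a,q);print(x.round(4),round(e,4),un(x).round(4))
E
```

```text
[-0.08135224  0.00341158]
[0.4858 0.3233 0.0979] 0.0006 [-0.0373  0.033 ]
[0.4928 0.2638 0.1014] 0.0 [-0.0379 -0.0269]
[0.4045 0.2542 0.1076] 0.0001 [-0.1267 -0.0252]
[0.3966 0.3131 0.1053] 0.0002 [-0.1271  0.0343]
```

Emit:
drive_tool --pt "0.03 0.001 0 0 0 0 0.085" --pt "0.055 0.001 0 0 0 0 0.085" --pt "0.074 0.001 0 0 0 0 0.085" --pt "0.074 0.001 0 0 0 0 0.085"

```text
time: 17.45
eef_pos: [0.4451, 0.2862, 0.1467]
ee_rot: [1.133, 1.261, -1.13]
wrist_force: [-0.0, -0.0, 0.4]
finger_gap: 0.0851
```

Emit:
drive_tool --pt "0.005 0.001 -0.002 0 0 0 0.085" --pt "0.005 0.001 -0.002 0 0 0 0.06" --pt "0.005 0.001 -0.002 0 0 0 0.045" --pt "0.005 0.001 -0.002 0 0 0 0.045" --pt "0.005 0.001 -0.002 0 0 0 0.045" --squeeze 40

```text
time: 18.08
eef_pos: [0.4465, 0.2886, 0.1428]
ee_rot: [1.134, 1.26, -1.129]
wrist_force: [-1.2, -1.2, 5.2]
finger_gap: 0.059
```

Emit:
drive_tool --pt "0 0 0 0 0 0 0.04" --pt "0 0 0 0 0 0 0.04" --pt "0 0 0 0 0 0 0.04"

```text
time: 18.45
eef_pos: [0.4465, 0.2885, 0.1428]
ee_rot: [1.134, 1.26, -1.129]
wrist_force: [-0.0, -0.2, 1.9]
finger_gap: 0.0595
```

```bash
python3 - <<'E'
from h import *
st()
E
```

```text
t 18.45 tcp [0.4465 0.2885 0.1428] un [-0.0807  0.0035] F [-0.  -0.2  1.9] gap 0.0595 q [0.34 0.23 1.85 0.   1.05 1.81]
x [ 0.     0.004 -1.   ] y [0.994 0.106 0.001] z [ 0.106 -0.994 -0.004] jawdeg -83.9
```

Gripped, with the fingers at 59.5 mm. Lifting.

Emit:
drive_tool --pt "-0.01 0 0 0 0 0 0.04" --pt "-0.03 0 0 0 0 0 0.04" --pt "-0.055 0 0 0 0 0 0.04" --pt "-0.08 0 0 0 0 0 0.04" --pt "-0.09 0 0 0 0 0 0.04"

```text
time: 19.08
eef_pos: [0.4468, 0.2884, 0.2342]
ee_rot: [1.135, 1.259, -1.127]
wrist_force: [-0.4, 0.2, -3.8]
finger_gap: 0.0595
```

```bash
python3 - <<'E'
from h import *
st();goal([*xy(.083,-.144),.23],277);look('wrist','w17');look('side','s17')
cv2.imwrite('pics/y17.png',cv2.resize(load('s17')['img'][100:240,190:350],None,fx=5,fy=5,interpolation=cv2.INTER_CUBIC))
E
```

```text
t 19.07 tcp [0.4468 0.2884 0.2342] un [-0.0804  0.0033] F [-0.4  0.2 -3.8] gap 0.0595 q [0.34 0.11 1.79 0.   1.24 1.81]
x [ 0.002  0.004 -1.   ] y [0.994 0.106 0.003] z [ 0.106 -0.994 -0.004] jawdeg -83.9
  jaw 277 rotvec [-0.016 -0.004 -0.003]
  jaw 457 rotvec [ 3.125 -0.004  0.006]
shift [0.004  0.1665 0.1438] rot [-0.016 -0.004 -0.003]
```

View pics/y17.png

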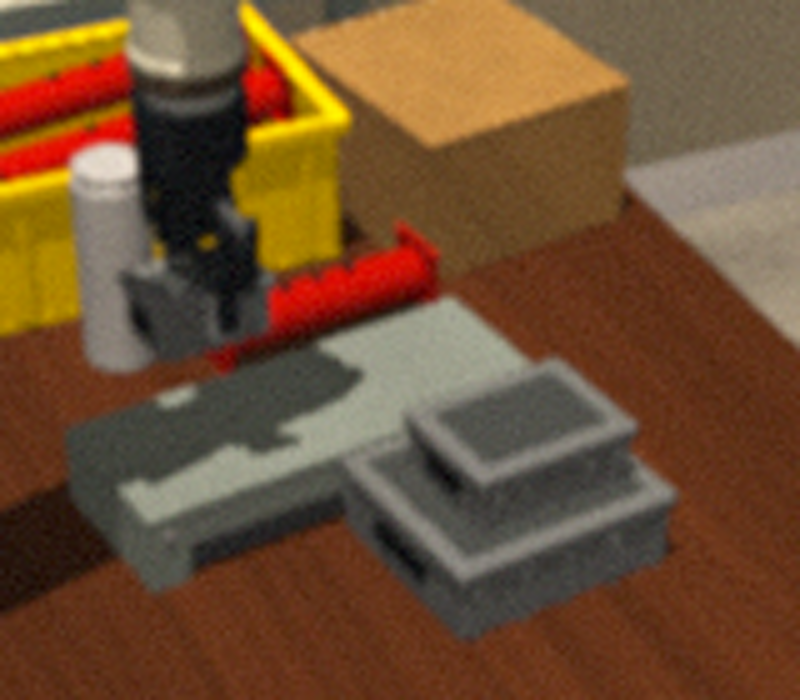

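View pics/w17.png

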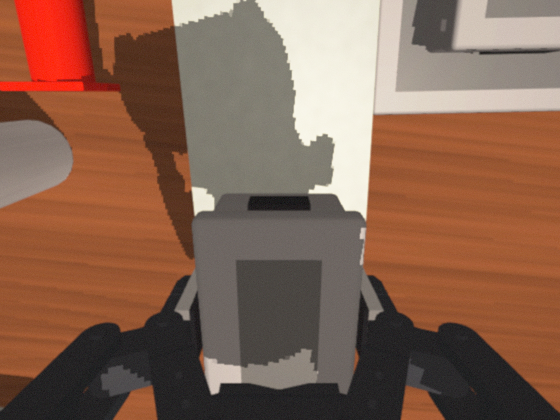

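The small case is held level (weight 3.8 N on the sensor). I'll carry it over the medium one.

Emit:
drive_tool --pt "0 0.03 0.026 0 0 0 0.04" --pt "0 0.067 0.058 -0.016 0 0 0.04" --pt "0 0.107 0.092 -0.016 0 0 0.04" --pt "0 0.145 0.125 -0.016 0 0 0.04" --pt "0 0.167 0.144 -0.016 0 0 0.04"

```text
time: 19.8
eef_pos: [0.629, 0.1609, 0.2312]
ee_rot: [1.123, 1.267, -1.119]
wrist_force: [-0.7, 0.3, -3.6]
finger_gap: 0.0595
```

Emit:
drive_tool --pt "0 0 0 0 0 0 0.04"

```text
time: 19.92
eef_pos: [0.6297, 0.1593, 0.2293]
ee_rot: [1.123, 1.267, -1.122]
wrist_force: [-1.2, 0.6, -3.5]
finger_gap: 0.0594
```

```bash
python3 - <<'E'
from h import *
st();goal([*xy(.084,-.144),.19],277.3);look('wrist','w18');look('side','s18')
cv2.imwrite('pics/y18.png',cv2.resize(load('s18')['img'][100:240,190:350],None,fx=5,fy=5,interpolation=cv2.INTER_CUBIC))
E
```

```text
t 19.93 tcp [0.6297 0.1593 0.2293] un [ 0.0846 -0.148 ] F [-1.2  0.6 -3.5] gap 0.0594 q [0.06 0.41 1.44 0.   1.29 1.51]
x [-0.003  0.003 -1.   ] y [ 0.993  0.117 -0.003] z [ 0.117 -0.993 -0.004] jawdeg -83.3
  jaw 277.3 rotvec [-0.01  -0.004  0.003]
  jaw 457.3 rotvec [3.132 0.004 0.006]
shift [ 0.0393 -0.0005 -0.0038] rot [-0.01  -0.004  0.003]
```

View pics/y18.png

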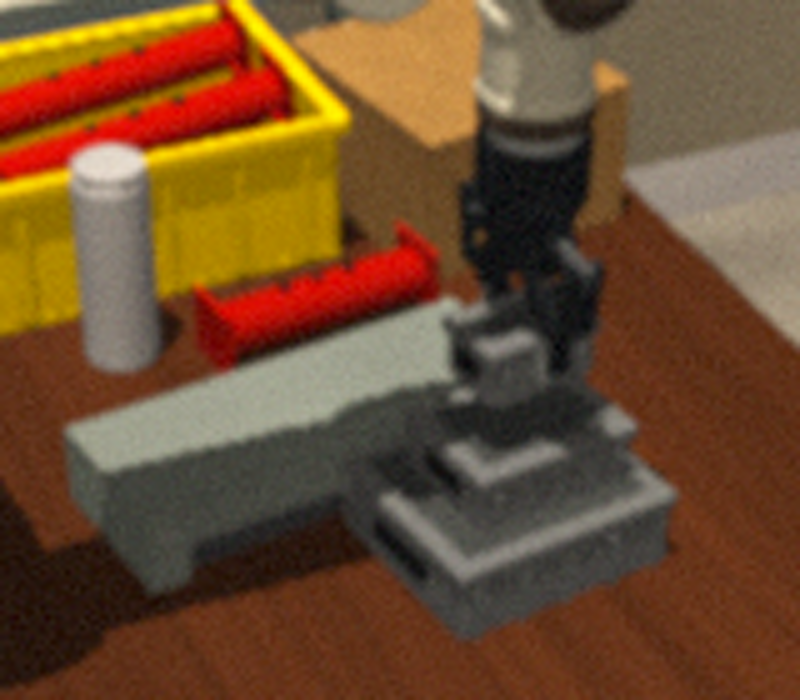

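View pics/w18.png

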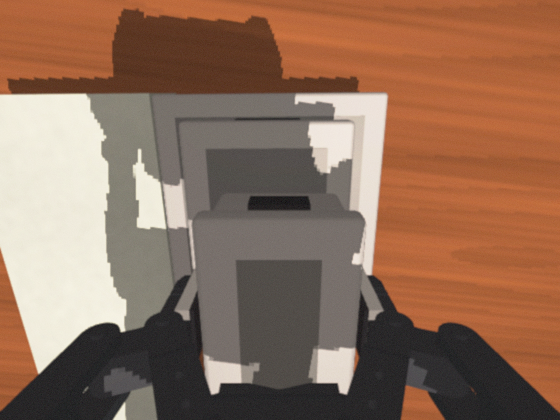

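The wrist view shows the medium's far edge from (180,122) to (354,122), with the small case centred over it.

```bash
python3 - <<'E'
from h import *
w=load('w18')
for p in((180,122),(354,122)): print(un(onz(w,p,.105)).round(4))
for p in((195,212),(363,212)): print('small top',un(onz(w,p,.193)).round(4))
for p in((217,196),(342,196)): print('small bottom',un(onz(w,p,.149)).round(4))
E
```

```text
[ 0.1524 -0.0926]
[ 0.1514 -0.1894]
small top [ 0.1304 -0.1199]
small top [ 0.1298 -0.1755]
small bottom [ 0.1225 -0.1189]
small bottom [ 0.1219 -0.1766]
```

Emit:
drive_tool --pt "0.01 0 -0.005 -0.01 0 0 0.04" --pt "0.025 0.001 -0.005 -0.01 0 0 0.04" --pt "0.035 0.001 -0.005 -0.01 0 0 0.04" --pt "0.039 0.001 -0.005 -0.01 0 0 0.04" --pt "0.04 0.001 -0.005 -0.01 0 0 0.04"

```text
time: 20.65
eef_pos: [0.6281, 0.1661, 0.1889]
ee_rot: [1.114, 1.274, -1.115]
wrist_force: [0.2, 0.5, -3.4]
finger_gap: 0.0596
```

```bash
python3 - <<'E'
from h import *
st();goal([*xy(.085,-.143),.186],277.3)
E
```

```text
t 20.65 tcp [0.6281 0.1661 0.1889] un [ 0.0838 -0.141 ] F [ 0.2  0.5 -3.4] gap 0.0596 q [0.07 0.45 1.47 0.   1.22 1.51]
x [-0.005  0.004 -1.   ] y [ 0.992  0.129 -0.005] z [ 0.129 -0.992 -0.004] jawdeg -82.6
  jaw 277.3 rotvec [ 0.002 -0.004  0.005]
  jaw 457.3 rotvec [-3.139 -0.007 -0.007]
shift [0.0028 0.0012 0.002 ] rot [ 0.002 -0.004  0.005]
```

Emit:
drive_tool --pt "0.001 0 0 0 0 0.005 0.04" --pt "0.002 0 0 0 0 0.005 0.04" --pt "0.003 0 0 0 0 0.005 0.04"

```text
time: 21.02
eef_pos: [0.6282, 0.1661, 0.1861]
ee_rot: [1.117, 1.27, -1.111]
wrist_force: [0.6, 0.2, -3.3]
finger_gap: 0.0599
```

Not yet in contact, so a little lower.

Emit:
drive_tool --pt "0.001 0 0 0 0 0 0.04" --pt "0.002 0 0 0 0 0 0.04"

```text
time: 21.28
eef_pos: [0.6283, 0.1661, 0.1858]
ee_rot: [1.116, 1.27, -1.111]
wrist_force: [-6.4, 0.1, 10.7]
finger_gap: 0.0595
```

Contact at 0.1858 m, exactly as predicted. Releasing.

Emit:
drive_tool --pt "-0.001 0 0 0 0 0 0.062" --pt "-0.001 0 0 0 0 0 0.068" --pt "-0.001 0 0 0 0 0 0.076" --pt "-0.001 0 0 0 0 0 0.085" --pt "-0.001 0 0 0 0 0 0.085"

```text
time: 21.9
eef_pos: [0.6282, 0.1661, 0.1866]
ee_rot: [1.116, 1.27, -1.111]
wrist_force: [-0.2, 0.3, 0.8]
finger_gap: 0.0849
```

Emit:
drive_tool --pt "-0.02 0 0 0 0 0 0.085" --pt "-0.05 0 0 0 0 0 0.085" --pt "-0.09 -0.02 0 0 0 0 0.085" --pt "-0.12 -0.06 0 0 0 0 0.085" --pt "-0.12 -0.12 0 0 0 0 0.085"

```text
time: 22.52
eef_pos: [0.5104, 0.1499, 0.3119]
ee_rot: [1.121, 1.263, -1.104]
wrist_force: [-0.4, 0.5, 0.6]
finger_gap: 0.0853
```

Emit:
drive_tool --pt "0 -0.05 0 0 0 0 0.085" --pt "0 -0.1 0 0 0 0 0.085" --pt "0 -0.13 0 0 0 0 0.085" --pt "0 -0.13 0 0 0 0 0.085"

```text
time: 23.02
eef_pos: [0.3805, 0.1332, 0.312]
ee_rot: [1.122, 1.261, -1.102]
wrist_force: [0.3, 0.6, -0.5]
finger_gap: 0.0849
```

```bash
python3 - <<'E'
from h import *
st();look('wrist','w20');look('side','s20');look('top','t20')
cv2.imwrite('pics/y20.png',cv2.resize(load('s20')['img'][100:240,190:350],None,fx=5,fy=5,interpolation=cv2.INTER_CUBIC))
cv2.imwrite('pics/z20.png',cv2.resize(load('t20')['img'][130:270,160:360],None,fx=4,fy=4,interpolation=cv2.INTER_CUBIC))
E
```

```text
t 23.02 tcp [0.3805 0.1332 0.312 ] un [-0.1659 -0.1422] F [ 0.3  0.6 -0.5] gap 0.0849 q [ 0.03 -0.33  2.04  0.    1.42  1.47]
x [ 0.013  0.005 -1.   ] y [0.992 0.129 0.013] z [ 0.129 -0.992 -0.003] jawdeg -82.6
```

View pics/y20.png

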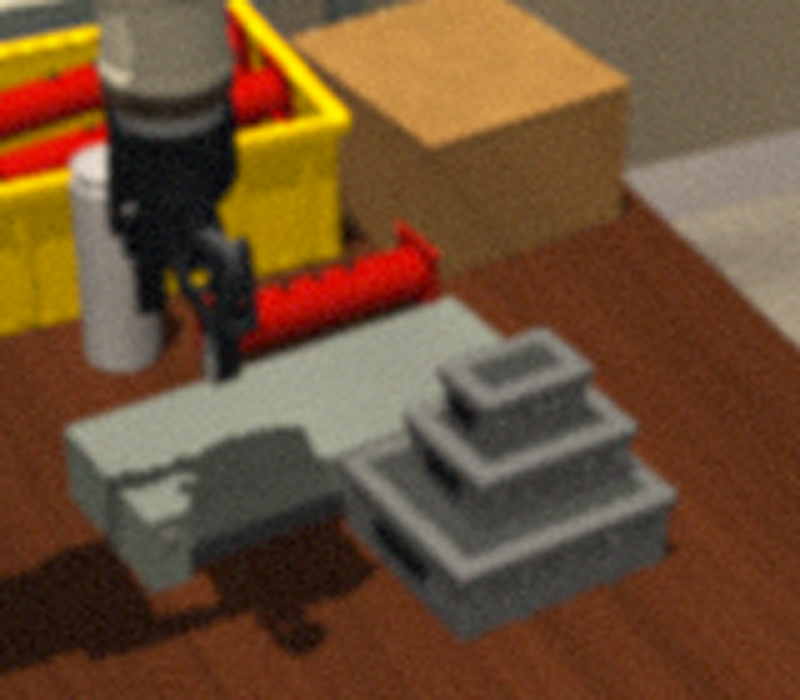

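View pics/z20.png

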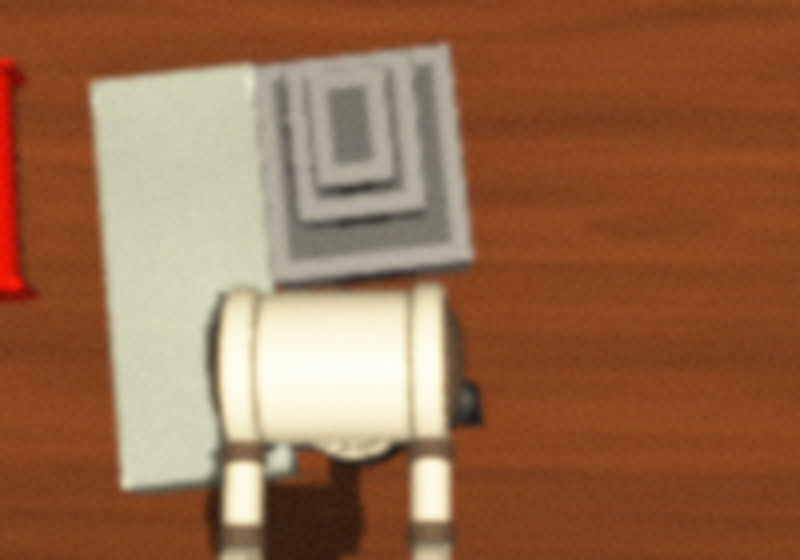

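View pics/w20.png

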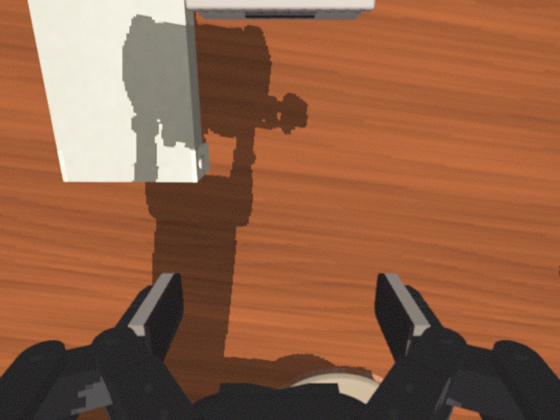

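View pics/t20.png

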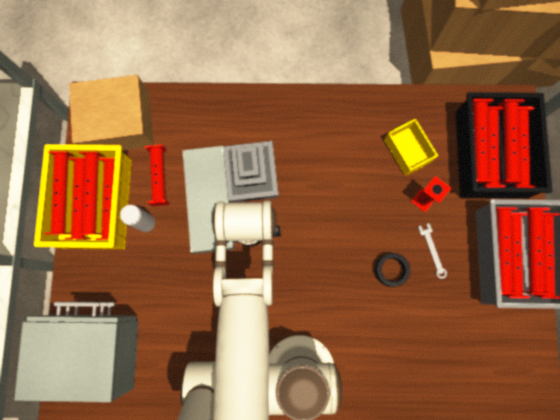

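```bash
python3 - <<'E'
from h import *
cv2.imwrite('pics/g20.png',cv2.resize(load('w20')['img'][0:60,150:250],None,fx=8,fy=8,interpolation=cv2.INTER_NEAREST))
a=load('t15');b=load('t20');t0=load('top0')
d=cv2.absdiff(t0['img'],b['img']).max(2)
for n,(x,y) in dict(tube=(157,175),can=(137,217),bin=(411,146),st=(430,193),tape=(392,269),wr=(433,250)).items(): print(n,d[y-25:y+25,x-18:x+18].mean().round(1))
E
```

```text
tube 12.5
can 13.1
bin 10.8
st 11.5
tape 36.7
wr 39.5
```

View pics/g20.png

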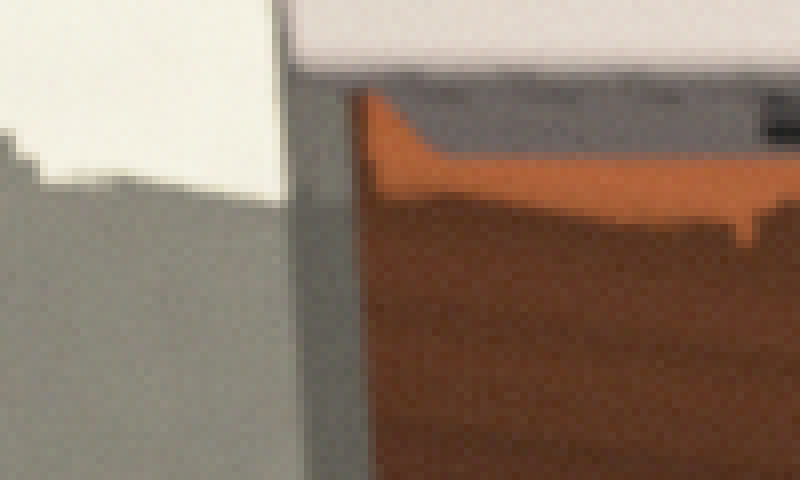

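The large case's top edge lies against the step, with a gap of at most 1 px (about 1 mm). The bystanders are at their starting pixels; the higher tape and wrench differences look like the arm and its shadow in the first picture. Handing in.

```bash
python3 -c "
from station import env
print(env.close_job())"
```

```text
the job is handed in; nothing more can be done
None
```

The three cases are stacked, largest at the bottom, and I handed the job in at about 23 s of the 72 s allowed.

- **Large case:** I pushed it along the step first, which squared it up, then across with both open fingers. It met the step's long side at about 17 N and stopped there.
- **Medium case:** I slid it off the step onto the large one with both fingers, at 3–4 N. The margins are about 20–30 mm all round.
- **Small case:** I gripped it across its 60 mm, lifted it and lowered it onto the medium one. It touched down at the predicted height, with margins of about 20 mm. I then opened the gripper and backed the arm clear.

**Last checks:**
- The final side and top pictures show all three cases flat and square with no overhang. The gap between the large case and the step is at most about 1 mm in the wrist view.
- The bystanders are at their starting pixels in the top view. The picture difference was larger at the tape roll and wrench; I put this down to the arm and its shadow in the first picture.

**What disagreed:** positions from different views differed by 2–5 mm. A few corner heights from two views were off by about 10 mm, up to 16 mm on one badly seen corner. Both were within the margins, and the touchdown height confirmed the stack height. The most force I saw in the readings was about 18 N.

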